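# Sort the goods-in sample and clip the test probe home

### The job

Clear the inspection window: stand both blue capacitors upright in the blue tray, the orange relay upright in the green tray and the finned heat sink, fins up, in the yellow tray. Lay the red-handled test probe along the clip rail, centred, and press it down until both spring clips snap shut over it and it is fully home. Any order will do; leave the black loupe standing where it is, and let go of everything.

Things in the scene. Friction and masses are not known exactly. Their poses are not given: they have to be found in the camera images.
- cap_a: Electrolytic capacitor: dark blue upright cylinder with a silver top bearing a dark cross, 30 mm diameter, 40 mm tall, about 45 g, loose, standing on the bench. Origin: centre of its underside; z up. One of two alike.
- cap_b: Electrolytic capacitor: dark blue upright cylinder with a silver top bearing a dark cross, 30 mm diameter, 40 mm tall, about 45 g, loose, standing on the bench. Origin: centre of its underside; z up. The other of the two.
- relay: Orange box-shaped power relay with a white top label, 30 mm (its x) by 16 mm (its y) by 30 mm tall, about 25 g, loose, standing on the bench. Origin: centre of its underside; z up.
- heatsink: Bare aluminium heat sink, 40 mm (its x) by 30 mm (its y) by 32 mm tall, about 60 g: 6 mm base with five upright fins 3 mm thick along its x; the outer fins are flush with the base, so it can be gripped 30 mm wide across y. Loose, fins up. Origin: centre of its underside; z up.
- probe: Test probe, a loose straight rod lying on the bench: steel, 12 mm in diameter, 120 mm long, with a red square handle, 14 by 14 by 44 mm long, around its middle, on which it rests; black band at one end; either end may point either way. About 50 g. Origin: the middle of rod and handle, 7 mm above the handle's underside. x along the rod, z up.
- blue_tray: Fixed to the bench, never moves. Blue plastic tray, open on top, 90 mm (its x) by 120 mm (its y), 16 mm high, walls 3 mm, floor about 3 mm thick. Origin: centre of its underside, on the bench; z up. For the two capacitors: there is room for them side by side along y.
- green_tray: Fixed to the bench, never moves. Green plastic tray, open on top, 90 mm (its x) by 120 mm (its y), 16 mm high, walls 3 mm, floor about 3 mm thick. Origin: centre of its underside, on the bench; z up. For the relay.
- yellow_tray: Fixed to the bench, never moves. Yellow plastic tray, open on top, 90 mm (its x) by 120 mm (its y), 16 mm high, walls 3 mm, floor about 3 mm thick. Origin: centre of its underside, on the bench; z up. For the heat sink.
- clip_rail: Fixed. White base 56 (x) by 150 (y) by 10 mm with a red patch; pairs of sprung steel jaws at y = -42 and +42 mm, each 12 mm wide, open upward as a V 40 mm wide, tops 64 mm up. The probe lies along y, its middle over the rail's, handle between the clips (free down to the base). Its centre meets the jaws 54 mm up; they resist with 5 to 8 N, snap over it at about 48 mm; home is 42 mm. Origin: centre of underside; z up.
- loupe: Bystander, leave it: black waisted magnifier, 36 mm diameter, 36 mm tall, pale lens on top, loose, among the parts. Origin: centre of its underside; z up.

How it is judged:
At the end, for the whole second after the job is handed in: Each part stands in its tray (centre within 36 mm in tray x, 51 mm in y, under 7 mm up, tilt under 0.12 rad); probe centre within 4 mm across, 12 mm along and 38 to 45.5 mm above the rail's underside, parallel within 0.08 rad; all at rest; loupe upright, within 30 mm of its start (x of cap_a in the frame of blue_tray between -0.036 and 0.036 m and y of cap_a in the frame of blue_tray between -0.051 and 0.051 m and z of cap_a in the frame of blue_tray between 0 and 0.007 m and angle between each of cap_a, cap_b, relay, heatsink's own z axis and vertical below 0.12 rad and linear speed of each of cap_a, cap_b, relay, heatsink, probe below 0.02 m/s and angular speed of each of cap_a, cap_b, relay, heatsink, probe below 0.2 rad/s and x of cap_b in the frame of blue_tray between -0.036 and 0.036 m and y of cap_b in the frame of blue_tray between -0.051 and 0.051 m and z of cap_b in the frame of blue_tray between 0 and 0.007 m and x of relay in the frame of green_tray between -0.036 and 0.036 m and y of relay in the frame of green_tray between -0.051 and 0.051 m and z of relay in the frame of green_tray between 0 and 0.007 m and x of heatsink in the frame of yellow_tray between -0.036 and 0.036 m and y of heatsink in the frame of yellow_tray between -0.051 and 0.051 m and z of heatsink in the frame of yellow_tray between 0 and 0.007 m and x of probe in the frame of clip_rail between -0.004 and 0.004 m and y of probe in the frame of clip_rail between -0.012 and 0.012 m and z of probe in the frame of clip_rail between 0.038 and 0.0455 m and angle between the x axis of probe and the y axis of clip_rail, either way round below 0.08 rad and distance of loupe from where it was at the start of the episode below 0.03 m and angle between loupe's own z axis and vertical below 0.15 rad); the robot touches nothing.
It also fails if it takes over 115 s, if anything falls off the work surface, if the arm or the gripper's body presses on something with over 40 N, if the wrist force passes 120 N, or if a joint passes its speed limit or range.

### The arm

A 6-joint arm with a two-finger parallel gripper is mounted at the origin on the work surface. World frame = base frame: x ahead of the robot, y to its left, z up, the work surface at z = 0. Lengths are in m, angles in rad, forces in N, time in s.
With the tool pointing down it reaches from about 0.35 to 0.85 m from the base axis. Payload 8.1 kg.
Tool frame: the origin (TCP) lies between the finger pads; the fingertips stand 11 mm ahead of it and the grasp point (between the pads) lies 8 mm behind it; x points along the fingers, z is the direction in which the jaws open and shut, and the axes are right-handed (so a half turn about x gives the same grasp; the last joint's range is limited). The gripper opens to 85 mm and grips with 20 to 120 N. Pads are 22 mm wide; open, the fingers measure 114 mm over their backs; the gripper's body (76 mm by 85 mm) begins 54 mm behind the grasp point. The pads swing forward as they close: fully open they stand 13 mm farther back than shut.
Start: joints at [1.104, 0.13, 1.488, -0, 1.523, -0.085], TCP at [0.224, 0.557, 0.242] pointing down, gripper open.
Joint ranges: [-2.96, 2.96], [-0.89, 2.26], [0.02, 2.5], [-1.34, 4.48], [0, 2.73], [-2.66, 2.66]. Speed limits (rad/s): [2.39, 2.39, 2.79, 3.14, 3.14, 3.14].

### API

Orientations are given as a rotation vector (axis times angle).
In Python, from workcell import r, optics, job gives the robot as it stands.
- The arm moves only by the tool carry_out, never from a script. Its argument "rows" is a list of rows, each an object of numbers: "tx", "ty", "tz": the shift along the world's x, y, z in cm; "wx", "wy", "wz": the turn, a rotation vector about the world's x, y, z in rad; "gripper": the opening, from 0 (shut) to 1 (fully open). A call has 1 to 10 rows; each row is the pose to reach, as a shift and turn from the pose measured when the call began; what a row does not reach only later rows make up. A row lasts 1/10 s, in which the tool goes at most 50 mm and 8.59 degrees, less where a joint would pass 70% of its speed; a pose out of reach is approached as far as the arm can. A call with a gripper value outside its range is refused whole. The fingers move at their own pace and stop on an object; the grip force is fixed at half the most. Time passes only in rows, so rows that repeat a pose let the fingers close. It gives the time, the measured TCP pose, the force and the opening at its end, in the units of the state.
- r.state(): the state, without advancing time (a new reading comes with each control period).
- optics.grab_frame(name): name is "scene" or "top"; returns (picture, depth): 384x512x3 uint8, red, green, blue; 384x512 float32, m along the optical axis (not along the pixel's ray), 0 where there is no reading.
- optics.camera_model(name): a dict with "intrinsics" (3x3 intrinsics, pixels), "k1" (the pictures are not rectified: a ray, as slopes to the right and down, at radius r is drawn at 1 + k1 r^2 times it, then the intrinsics apply), "R" (3x3) and "t" (3): a world point X has camera coordinates R X + t. Camera axes: x right, y down, z forward; pixel columns grow to the right and rows downward; lengths in m; the calibration is good to about 2 mm. A picture is of the moment at which its call begins. camera_model takes no time and is no camera call.
- job.hand_in(): hands the job in, once; it reports no verdict.
The state is a dict: "t": time; "joint_pos": joint angles; "dq": joint speeds; "joint_efforts": joint torques, N m; "position": TCP position; "ee_rot": TCP orientation; "ft_force": force on the tool from outside, world axes, zero at the start; "torque": the same for the moment, N m; "opening": finger opening in m.
Only numpy, scipy, OpenCV 4.12 (cv2) and the standard library are available. Lean on these libraries where they do the work, as an engineer would, in place of code of your own. Each camera call takes 0.05 s, during which the arm holds its last target.

## Working session

There is one attempt and no reset: what is moved stays moved. The work goes in short steps, Python scripts to look and compute and a tool call to move; the robot and the scene stay as the last step left them, time stands still between calls to the robot, and variables do not carry over. Pictures are saved under pics/ and viewed, and the job is handed in when it is done.

Besides the shell and the picture viewer there is one more tool, called by a JSON object that holds its "api" and its "payload", one argument or row to a line. carry_out: Moves the arm, as the interface text tells. Its arguments: {"type":"object","properties":{"rows":{"type":"array","items":{"type":"object","properties":{"tx":{"type":"number"},"ty":{"type":"number"},"tz":{"type":"number"},"wx":{"type":"number"},"wy":{"type":"number"},"wz":{"type":"number"},"gripper":{"type":"number"}}}}},"required":["rows"]}

```bash
ls -la; mkdir -p pics; python3 - <<'E'
from workcell import r, optics, job
import cv2, numpy as np
np.set_printoptions(precision=4,suppress=True)
print(r.state())
for n in ("scene","top"):
    p,d=optics.grab_frame(n); print({k:np.array(v) for k,v in optics.camera_model(n).items()})
    cv2.imwrite(f"pics/{n}0.png",cv2.resize(p[:,:,::-1],(768,576))); np.savez(f"{n}0.npz",p=p,d=d)
E
```

```text
total 12
drwxr-xr-x  3 agent agent 4096 Dec  7 03:57 .
drwxr-xr-x 23 root  root  4096 Dec  7 03:57 ..
drwxr-xr-x  2 agent agent 4096 Dec  7 03:57 pics
{'t': 0.0, 'joint_pos': array([ 1.1036,  0.1312,  1.4893,  0.    ,  1.523 , -0.0854]), 'dq': array([-0.001 ,  0.0013,  0.0005,  0.0001,  0.0001, -0.0001]), 'joint_efforts': array([  0.0007, -56.9367, -50.0575,  -0.0002,   0.0139,   0.    ]), 'position': array([0.2233, 0.5563, 0.2413]), 'ee_rot': array([-0.9245,  1.3676,  0.923 ]), 'ft_force': array([0.6337, 0.3318, 0.05  ]), 'torque': array([0.0146, 0.023 , 0.0025]), 'opening': 0.08530490640111549}
{'intrinsics': array([[386.2194,   0.    , 257.1204],
       [  0.    , 386.2194, 191.6995],
       [  0.    ,   0.    ,   1.    ]]), 'k1': array(0.0451), 'R': array([[-0.3514,  0.936 , -0.019 ],
       [ 0.7038,  0.2508, -0.6647],
       [-0.6174, -0.2469, -0.7469]]), 't': array([ 0.157 , -0.351 ,  1.2813])}
{'intrinsics': array([[415.0157,   0.    , 255.9879],
       [  0.    , 415.0157, 189.9926],
       [  0.    ,   0.    ,   1.    ]]), 'k1': array(-0.0485), 'R': array([[ 0.0056, -0.9998, -0.017 ],
       [-0.9903, -0.0032, -0.1391],
       [ 0.139 ,  0.0176, -0.9901]]), 't': array([0.0494, 0.5492, 0.8856])}
```

View pics/scene0.png

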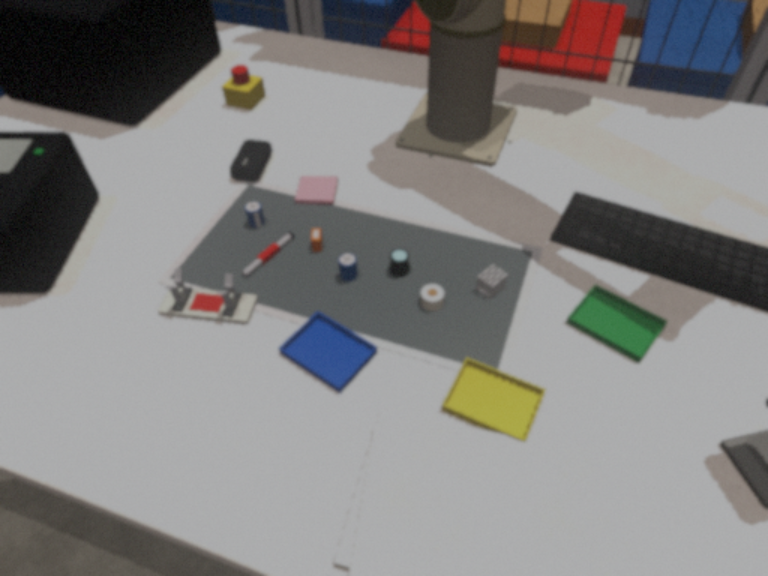

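View pics/top0.png

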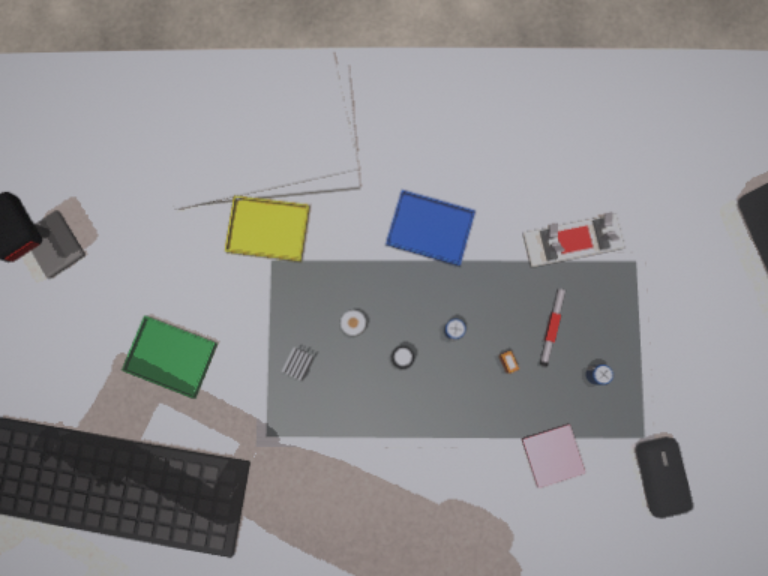

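The top view (768x576 copy) shows the capacitors at (455,328) and (601,374), the relay at (510,361), the heat sink at (299,363), the probe at (553,327) and the loupe at (403,357). The white disc at (353,322) isn't in the list. The trays are at (430,228) blue, (268,229) yellow and (170,356) green, with the rail at (575,240). Next I'll measure positions.

```bash
cat > h.py <<'E'
import numpy as np, cv2
from workcell import r, optics, job
np.set_printoptions(precision=4,suppress=True)
def model(n):
    m=optics.camera_model(n); return np.array(m["intrinsics"]),float(m["k1"]),np.array(m["R"]),np.array(m["t"]).ravel()
def rays(n,uv):
    K,k1,R,t=model(n)
    q=cv2.undistortPoints(np.asarray(uv,np.float64).reshape(-1,1,2),K,np.array([k1,0,0,0.]))[:,0]
    return np.c_[q,np.ones(len(q))],R,t
def at_depth(n,uv,d):
    q,R,t=rays(n,uv); return (q*np.asarray(d).reshape(-1,1)-t)@R
def at_z(n,uv,z):
    q,R,t=rays(n,uv); C=-R.T@t; D=q@R; return C+D*((z-C[2])/D[:,2])[:,None]
def proj(n,X):
    K,k1,R,t=model(n)
    return cv2.projectPoints(np.asarray(X,float).reshape(-1,1,3),cv2.Rodrigues(R)[0],t,K,np.array([k1,0,0,0.]))[0][:,0]
def cloud(n,d):
    v,u=np.mgrid[0:d.shape[0],0:d.shape[1]]
    return at_depth(n,np.c_[u.ravel(),v.ravel()],d.ravel()).reshape(*d.shape,3)
E
python3 - <<'E'
from h import *
for n in("top","scene"):
    f=np.load(f"{n}0.npz"); p,d=f["p"],f["d"]; W=cloud(n,d); W[d==0]=np.nan
    h=W[...,2]
    print(n,"table z",np.nanmedian(h), np.nanpercentile(h,[10,90]))
    if n=="top":
        for (u,v,nm) in [(455,328,'c1'),(601,374,'c2'),(510,361,'relay'),(299,363,'hs'),(553,327,'probe'),(403,357,'loupe'),(353,322,'disc'),(430,228,'blue'),(268,229,'yel'),(170,356,'green'),(575,240,'rail')]:
            u=int(u*2/3);v=int(v*2/3); w=W[v-1:v+2,u-1:u+2].reshape(-1,3); print(nm,np.nanmedian(w,0),p[v,u])
    c=p[...,::-1]
    if n=="top":
        cv2.imwrite("pics/crop1.png",cv2.resize(np.ascontiguousarray(c[120:265,170:435]),None,fx=3,fy=3,interpolation=cv2.INTER_CUBIC))
    else: cv2.imwrite("pics/crop2.png",cv2.resize(np.ascontiguousarray(c[110:270,100:370]),None,fx=2.9,fy=2.9,interpolation=cv2.INTER_CUBIC))
E
```

```text
top table z -0.0006242872615788435 [-0.0045  0.0132]
c1 [ 0.4868 -0.0521  0.0398] [137 137 141]
c2 [ 0.4198 -0.2635  0.0397] [171 171 177]
relay [ 0.4393 -0.1345  0.0294] [176 176 182]
hs [0.4334 0.1784 0.0293] [95 93 95]
probe [ 0.4893 -0.2022  0.0131] [173  55  53]
loupe [0.4429 0.0249 0.0359] [175 175 181]
disc [0.4967 0.0989 0.0238] [153 118  84]
blue [ 0.6445 -0.0174  0.0016] [ 60  92 166]
yel [0.644  0.2372 0.0011] [178 177  65]
green [0.4435 0.3815 0.0014] [ 70 136  83]
rail [ 0.6239 -0.2413  0.0101] [176  62  62]
scene table z 0.0010738409922847864 [-0.0063  0.0327]
```

View pics/crop1.png

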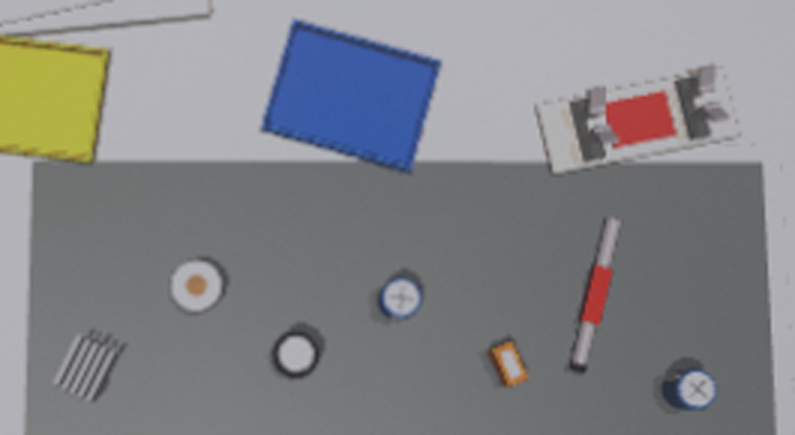

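View pics/crop2.png

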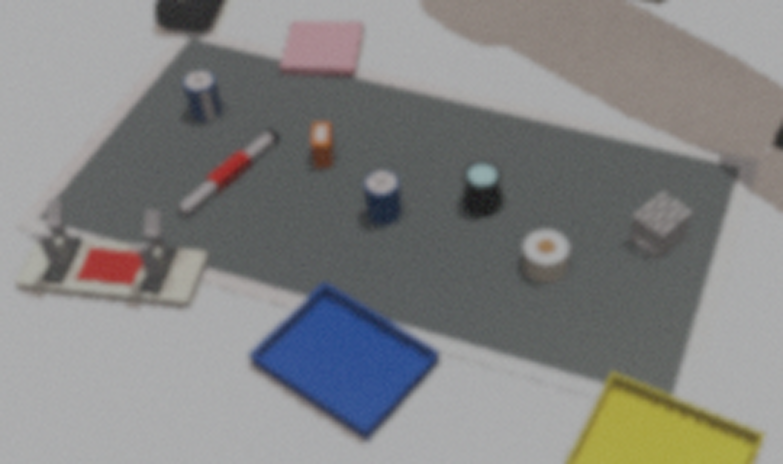

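```bash
python3 - <<'E'
from h import *
f=np.load("top0.npz"); p,d=f["p"],f["d"]; W=cloud("top",d); hsv=cv2.cvtColor(p,cv2.COLOR_RGB2HSV).astype(int)
H,S,V=hsv[...,0],hsv[...,1],hsv[...,2]
v,u=np.mgrid[0:384,0:512]
def fit(nm,mask,c,rad,z,circ=False):
    cc=proj("top",[[*c,z]])[0]
    m=mask&(np.hypot(u-cc[0],v-cc[1])<rad)
    k,l,st,ce=cv2.connectedComponentsWithStats(m.astype(np.uint8)); i=1+np.argmax(st[1:,4]); m=l==i
    # subpixel-ish: upsampled outline at plane z
    X=at_z("top",np.c_[u[m],v[m]],z)
    (cx,cy),(w,h),a=cv2.minAreaRect((X[:,:2]*1000).astype(np.float32))
    box=cv2.boxPoints(((cx,cy),(w,h),a)); e1=box[1]-box[0]; e2=box[2]-box[1]; L=e1 if np.hypot(*e1)>np.hypot(*e2) else e2
    print(nm,"n",m.sum(),"mean",X[:,:2].mean(0),"rect",cx/1e3,cy/1e3,"size",round(w,1),round(h,1),"long ang deg",np.degrees(np.arctan2(L[1],L[0]))%180,"depth z",np.median(W[m][:,2]))
    return m
Z=W[...,2]
fit("blue",(H>100)&(H<125)&(S>110),(.644,-.017),70,.016)
fit("yellow",(H>22)&(H<38)&(S>110),(.644,.237),70,.016)
fit("green",(H>55)&(H<85)&(S>90),(.4435,.3815),70,.016)
fit("railpatch",((H<8)|(H>172))&(S>100),(.624,-.241),30,.010)
fit("handle",((H<8)|(H>172))&(S>100),(.489,-.202),40,.014)
fit("probe h",(Z>.0055),(.489,-.202),34,.012)
fit("cap1",(Z>.03),(.487,-.052),20,.040)
fit("cap2",(Z>.03),(.42,-.2635),20,.040)
fit("relay",(Z>.02),(.439,-.1345),20,.030)
fit("relaycol",(H>5)&(H<22)&(S>90),(.439,-.1345),20,.030)
fit("hs",(Z>.015),(.4334,.178),26,.032)
fit("loupe",(Z>.03),(.443,.025),20,.036)
fit("rail body",(Z>.006),(.624,-.241),60,.010)
fit("clips",(Z>.03),(.624,-.241),50,.06)
# rail clips points
m=(np.hypot(W[...,0]-.624,W[...,1]+.241)<.09)&(Z>.045); X=W[m]; print(len(X)); print(X)
E
```

```text
blue n 1905 mean [ 0.6422 -0.0181] rect 0.6428154296875 -0.018263290405273438 size 117.1 89.5 long ang deg 73.91367 depth z 0.001999292505176914
yellow n 1907 mean [0.641  0.2341] rect 0.6416163940429688 0.2351493682861328 size 120.0 90.1 long ang deg 82.924095 depth z 0.0021162256631400422
green n 1854 mean [0.4428 0.3763] rect 0.4422982482910156 0.3792878112792969 size 118.7 88.8 long ang deg 69.9521 depth z 0.0024444170827954935
railpatch n 300 mean [ 0.6265 -0.2418] rect 0.6262215576171875 -0.24103318786621095 size 34.6 49.1 long ang deg 101.681366 depth z 0.009515252842823752
handle n 123 mean [ 0.4898 -0.2027] rect 0.4898741455078125 -0.20277566528320312 size 14.7 43.0 long ang deg 164.40086 depth z 0.012951320639515124
probe h n 311 mean [ 0.4903 -0.2025] rect 0.49095947265625 -0.20269834899902345 size 15.4 120.0 long ang deg 164.27536 depth z 0.011427076679803241
cap1 n 151 mean [ 0.4857 -0.0511] rect 0.4858421325683594 -0.05097222137451172 size 28.6 28.7 long ang deg 90.205025 depth z 0.03930062420091765
cap2 n 152 mean [ 0.4192 -0.2663] rect 0.4187276306152344 -0.2666213378
[... 5114 characters left out ...]
 0.6054 -0.2017  0.0554]
 [ 0.606  -0.2048  0.0522]
 [ 0.6059 -0.2068  0.0531]
 [ 0.6051 -0.2079  0.057 ]
 [ 0.604  -0.1962  0.0509]
 [ 0.6029 -0.1969  0.0565]
 [ 0.6032 -0.1996  0.055 ]
 [ 0.6028 -0.2013  0.0569]
 [ 0.6031 -0.2038  0.0555]
 [ 0.6029 -0.2057  0.0567]
 [ 0.6029 -0.2079  0.0568]
 [ 0.6012 -0.1976  0.0538]
 [ 0.6005 -0.1989  0.0574]
 [ 0.6    -0.2005  0.0595]
 [ 0.5998 -0.2024  0.0608]
 [ 0.5999 -0.2047  0.0603]
 [ 0.5996 -0.2065  0.0618]
 [ 0.6    -0.2092  0.0598]
 [ 0.5979 -0.1984  0.0589]
 [ 0.5975 -0.2001  0.0609]
 [ 0.5973 -0.2019  0.0623]
 [ 0.5975 -0.2044  0.0612]
 [ 0.597  -0.2059  0.0637]
 [ 0.5974 -0.2086  0.0618]
 [ 0.5947 -0.1992  0.064 ]
 [ 0.5953 -0.2022  0.0608]]
```

```bash
cat >> h.py <<'E'
from scipy.spatial.transform import Rotation as Ro
def plan(x,y,z,psi_deg,verbose=True):
    """shift cm and turn from present pose to TCP (x,y,z), tool straight down, jaw axis yaw psi (mod 180)"""
    s=r.state(); Rc=Ro.from_rotvec(s["ee_rot"]); M=Rc.as_matrix(); p=s["position"]
    cur=np.degrees(np.arctan2(M[1,2],M[0,2])); q1=np.degrees(np.arctan2(p[1],p[0])); q1n=np.degrees(np.arctan2(y,x))
    ref=14.95+0*q1  # jaw yaw minus q1 offset at start set below
    best=None
    for k in (-2,-1,0,1,2):
        a=psi_deg+180*k
        off=(a-q1n)-OFF0
        if best is None or abs(off)<abs(best[1]): best=(a,off)
    a=np.radians(best[0]); zx=np.array([np.cos(a),np.sin(a),0]); xx=np.array([0,0,-1.]); T=np.c_[xx,np.cross(zx,xx),zx]
    w=(Ro.from_matrix(T)*Rc.inv()).as_rotvec()
    print("t",s["t"],"pos",p,"jaw",round(cur,2),"tilt",np.degrees(np.arccos(-M[2,0])),"-> shift cm",(np.array([x,y,z])-p)*100,"turn",w,"rel radial",best[1],"open",s["opening"],"q",s["joint_pos"],"F",s["ft_force"])
OFF0=0.
E
python3 - <<'E'
import h; from h import *
s=r.state(); M=Ro.from_rotvec(s["ee_rot"]).as_matrix(); print(M); print(np.degrees(np.arctan2(M[1,2],M[0,2])), np.degrees(s["joint_pos"][0]))
E
```

```text
[[-0.0008 -0.928   0.3726]
 [-0.0015  0.3726  0.928 ]
 [-1.      0.0002 -0.0017]]
68.12259367837945 63.229789995546774
```

```bash
python3 - <<'E'
from h import *
plan(.4857,-.051,.10,-16)
E
```

```text
t 0.1 pos [0.2233 0.5564 0.2413] jaw 68.12 tilt 0.09656515240275627 -> shift cm [ 26.2373 -60.7368 -14.1349] turn [ 0.0007 -0.0017 -1.4682] rel radial -10.005732032473492 open 0.08564212880371727 q [ 1.1036  0.1311  1.4892  0.      1.523  -0.0854] F [-0.9196 -0.9599 -0.1103]
```

{"api": "carry_out", "payload": {
  "rows": [
    {"tx": 4, "ty": -9, "tz": -1, "wz": -0.15, "gripper": 0.6},
    {"tx": 8, "ty": -18, "tz": -2, "wz": -0.3, "gripper": 0.6},
    {"tx": 26.2, "ty": -60.7, "tz": -14.1, "wz": -1.468, "gripper": 0.6},
    {"tx": 26.2, "ty": -60.7, "tz": -14.1, "wz": -1.468, "gripper": 0.6},
    {"tx": 26.2, "ty": -60.7, "tz": -14.1, "wz": -1.468, "gripper": 0.6},
    {"tx": 26.2, "ty": -60.7, "tz": -14.1, "wz": -1.468, "gripper": 0.6},
    {"tx": 26.2, "ty": -60.7, "tz": -14.1, "wz": -1.468, "gripper": 0.6},
    {"tx": 26.2, "ty": -60.7, "tz": -14.1, "wz": -1.468, "gripper": 0.6},
    {"tx": 26.2, "ty": -60.7, "tz": -14.1, "wz": -1.468, "gripper": 0.6},
    {"tx": 26.2, "ty": -60.7, "tz": -14.1, "wz": -1.468, "gripper": 0.6}
  ]
}}

```text
invalid input at $.rows[0]: expected keys tx, ty, tz, wx, wy, wz, gripper
```

```bash
python3 - <<'E'
from h import *
plan(.4857,-.051,.10,-16)
E
```

```text
t 0.1 pos [0.2233 0.5564 0.2413] jaw 68.12 tilt 0.09656515240275627 -> shift cm [ 26.2373 -60.7368 -14.1349] turn [ 0.0007 -0.0017 -1.4682] rel radial -10.005732032473492 open 0.08564212880371727 q [ 1.1036  0.1311  1.4892  0.      1.523  -0.0854] F [-0.9196 -0.9599 -0.1103]
```

All keys are required in each row.

{"api": "carry_out", "payload": {
  "rows": [
    {"tx": 26.2, "ty": -60.7, "tz": -14.1, "wx": 0, "wy": -0.002, "wz": -1.468, "gripper": 0.6},
    {"tx": 26.2, "ty": -60.7, "tz": -14.1, "wx": 0, "wy": -0.002, "wz": -1.468, "gripper": 0.6},
    {"tx": 26.2, "ty": -60.7, "tz": -14.1, "wx": 0, "wy": -0.002, "wz": -1.468, "gripper": 0.6},
    {"tx": 26.2, "ty": -60.7, "tz": -14.1, "wx": 0, "wy": -0.002, "wz": -1.468, "gripper": 0.6},
    {"tx": 26.2, "ty": -60.7, "tz": -14.1, "wx": 0, "wy": -0.002, "wz": -1.468, "gripper": 0.6},
    {"tx": 26.2, "ty": -60.7, "tz": -14.1, "wx": 0, "wy": -0.002, "wz": -1.468, "gripper": 0.6},
    {"tx": 26.2, "ty": -60.7, "tz": -14.1, "wx": 0, "wy": -0.002, "wz": -1.468, "gripper": 0.6},
    {"tx": 26.2, "ty": -60.7, "tz": -14.1, "wx": 0, "wy": -0.002, "wz": -1.468, "gripper": 0.6},
    {"tx": 26.2, "ty": -60.7, "tz": -14.1, "wx": 0, "wy": -0.002, "wz": -1.468, "gripper": 0.6},
    {"tx": 26.2, "ty": -60.7, "tz": -14.1, "wx": 0, "wy": -0.002, "wz": -1.468, "gripper": 0.6}
  ]
}}

```text
t: 1.1
position: [0.4172, 0.1059, 0.1369]
ee_rot: [0.223, 1.559, -0.224]
ft_force: [0.1, 1.0, -0.0]
opening: 0.0515
```

```bash
python3 - <<'E'
from h import *
plan(.4857,-.051,.10,-16)
E
```

```text
t 1.1 pos [0.4172 0.1059 0.1369] jaw -16.32 tilt 0.030367006258786206 -> shift cm [  6.848  -15.6942  -3.6923] turn [0.0005 0.0002 0.0056] rel radial -10.005732032473492 open 0.05153904161153562 q [ 0.1299 -0.27    2.065  -0.0005  1.3465  0.4149] F [ 0.136   1.0431 -0.0015]
```

{"api": "carry_out", "payload": {
  "rows": [
    {"tx": 6.8, "ty": -15.7, "tz": -3.7, "wx": 0, "wy": 0, "wz": 0.006, "gripper": 0.6},
    {"tx": 6.8, "ty": -15.7, "tz": -3.7, "wx": 0, "wy": 0, "wz": 0.006, "gripper": 0.6},
    {"tx": 6.8, "ty": -15.7, "tz": -3.7, "wx": 0, "wy": 0, "wz": 0.006, "gripper": 0.6},
    {"tx": 6.8, "ty": -15.7, "tz": -3.7, "wx": 0, "wy": 0, "wz": 0.006, "gripper": 0.6},
    {"tx": 6.8, "ty": -15.7, "tz": -3.7, "wx": 0, "wy": 0, "wz": 0.006, "gripper": 0.6}
  ]
}}

```text
t: 1.6
position: [0.4852, -0.0542, 0.0986]
ee_rot: [0.221, 1.561, -0.223]
ft_force: [-0.8, 0.5, 0.1]
opening: 0.0512
```

```bash
python3 - <<'E'
from h import *
plan(.4857,-.051,.026,-16)
p,d=optics.grab_frame("scene"); np.savez("scene1.npz",p=p,d=d)
cv2.imwrite("pics/s1.png",cv2.resize(np.ascontiguousarray(p[60:280,100:370,::-1]),None,fx=2.6,fy=2.6,interpolation=cv2.INTER_CUBIC))
q=r.state()["position"]
print(proj("scene",[q,q+[0,0,-.011],q+[0,0,.008]]))
E
```

```text
t 1.6 pos [ 0.4852 -0.0542  0.0986] jaw -16.21 tilt 0.10676266794077414 -> shift cm [ 0.0508  0.3203 -7.2642] turn [ 0.001  -0.0016  0.0036] rel radial -10.005732032473492 open 0.05119143906399743 q [-0.2154 -0.0517  1.9459 -0.0013  1.2488  0.0679] F [-0.7746  0.4687  0.0914]
[[230.1094 154.4579]
 [230.4371 157.8308]
 [229.8672 151.9664]]
```

View pics/s1.png

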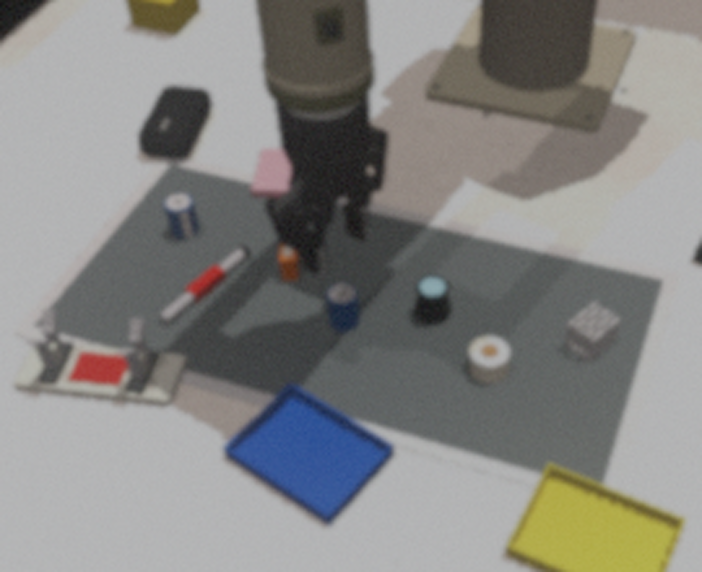

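The fingertips show at about (313,268) and (355,235), which agrees with the projected TCP. The gripper is above cap 1, so I'll descend and grip.

{"api": "carry_out", "payload": {
  "rows": [
    {"tx": 0.05, "ty": 0.3, "tz": -3, "wx": 0, "wy": 0, "wz": 0, "gripper": 0.6},
    {"tx": 0.05, "ty": 0.3, "tz": -5.5, "wx": 0, "wy": 0, "wz": 0, "gripper": 0.6},
    {"tx": 0.05, "ty": 0.3, "tz": -7.3, "wx": 0, "wy": 0, "wz": 0, "gripper": 0.6},
    {"tx": 0.05, "ty": 0.3, "tz": -7.3, "wx": 0, "wy": 0, "wz": 0, "gripper": 0.6}
  ]
}}

```text
t: 2.05
position: [0.4823, -0.0478, 0.0232]
ee_rot: [0.221, 1.567, -0.221]
ft_force: [0.3, 0.2, 0.7]
opening: 0.0513
```

{"api": "carry_out", "payload": {
  "rows": [
    {"tx": 0, "ty": 0, "tz": 0, "wx": 0, "wy": 0, "wz": 0, "gripper": 0.1},
    {"tx": 0, "ty": 0, "tz": 0, "wx": 0, "wy": 0, "wz": 0, "gripper": 0.1},
    {"tx": 0, "ty": 0, "tz": 0, "wx": 0, "wy": 0, "wz": 0, "gripper": 0.1},
    {"tx": 0, "ty": 0, "tz": 0, "wx": 0, "wy": 0, "wz": 0, "gripper": 0.1},
    {"tx": 0, "ty": 0, "tz": 0, "wx": 0, "wy": 0, "wz": 0, "gripper": 0.1}
  ]
}}

```text
t: 2.55
position: [0.483, -0.0479, 0.0241]
ee_rot: [0.221, 1.566, -0.22]
ft_force: [-0.4, 1.0, 5.4]
opening: 0.0284
```

```bash
python3 - <<'E'
from h import *
plan(.4857,-.051,.026,-16)
p,d=optics.grab_frame("scene")
cv2.imwrite("pics/s2.png",cv2.resize(np.ascontiguousarray(p[60:280,100:370,::-1]),None,fx=2.6,fy=2.6,interpolation=cv2.INTER_CUBIC))
E
```

```text
t 2.55 pos [ 0.483  -0.0479  0.0241] jaw -16.1 tilt 0.3477486274516343 -> shift cm [ 0.2665 -0.3125  0.1881] turn [-0.0012 -0.006   0.0017] rel radial -10.005732032473492 open 0.02840783944388458 q [-0.2044  0.058   1.9895 -0.      1.1002  0.0765] F [-0.4474  1.0027  5.3619]
```

View pics/s2.png

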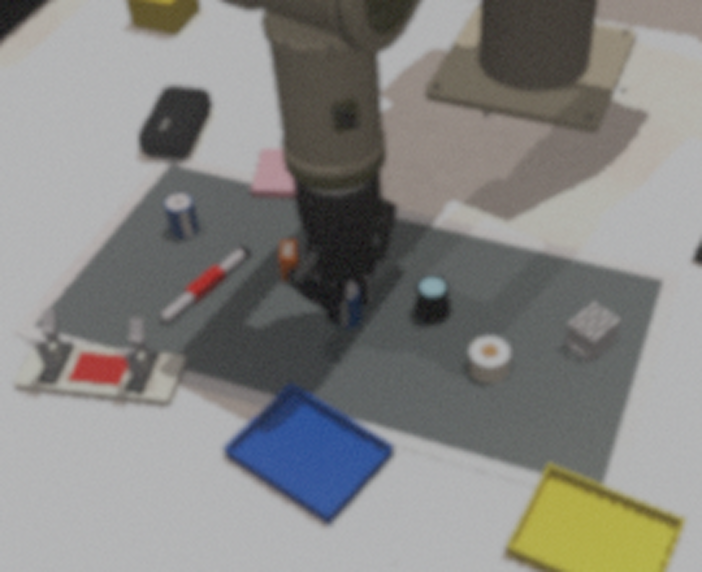

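{"api": "carry_out", "payload": {
  "rows": [
    {"tx": 0, "ty": 0, "tz": 3, "wx": 0, "wy": 0, "wz": 0, "gripper": 0.1},
    {"tx": 0, "ty": 0, "tz": 7, "wx": 0, "wy": 0, "wz": 0, "gripper": 0.1},
    {"tx": 0, "ty": 0, "tz": 7, "wx": 0, "wy": 0, "wz": 0, "gripper": 0.1}
  ]
}}

```text
t: 2.9
position: [0.487, -0.0488, 0.1]
ee_rot: [0.22, 1.556, -0.221]
ft_force: [1.1, -0.2, 0.1]
opening: 0.0278
```

```bash
python3 - <<'E'
from h import *
plan(.636,-.042,.10,-16)
p,d=optics.grab_frame("scene")
plan(.636,-.042,.10,-16)
cv2.imwrite("pics/s3.png",cv2.resize(np.ascontiguousarray(p[60:280,100:370,::-1]),None,fx=2.6,fy=2.6,interpolation=cv2.INTER_CUBIC))
E
```

```text
t 2.9 pos [ 0.487  -0.0488  0.1   ] jaw -16.11 tilt 0.18724040473309936 -> shift cm [14.9007  0.6753  0.0036] turn [0.0007 0.0032 0.0019] rel radial -12.221802292838412 open 0.02784483790397583 q [-0.2046 -0.0547  1.9462 -0.      1.2469  0.0765] F [ 1.089  -0.2374  0.1212]
t 2.95 pos [ 0.4857 -0.0485  0.0975] jaw -16.11 tilt 0.0296575949724587 -> shift cm [15.0305  0.6501  0.2508] turn [0.0002 0.0005 0.0019] rel radial -12.221802292838412 open 0.02846499466057229 q [-0.2046 -0.0525  1.9489 -0.0001  1.2446  0.0765] F [-0.8499 -0.1164 -0.8686]
```

View pics/s3.png

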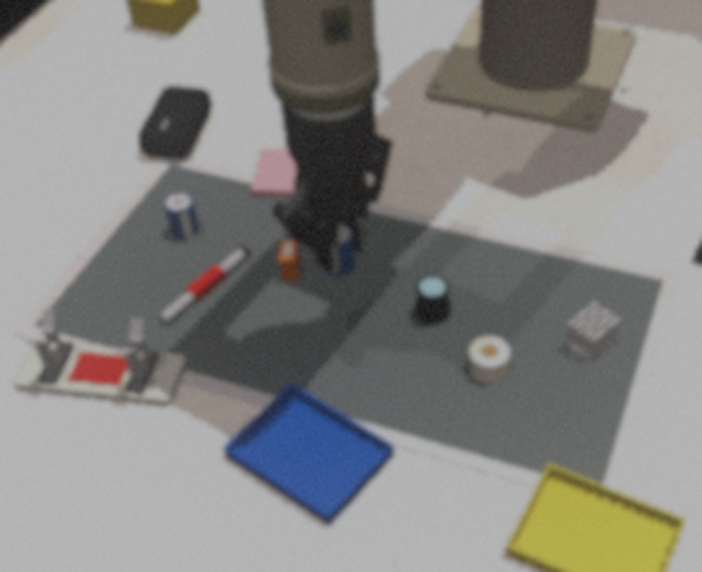

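{"api": "carry_out", "payload": {
  "rows": [
    {"tx": 15, "ty": 0.65, "tz": 0.2, "wx": 0, "wy": 0, "wz": 0, "gripper": 0.1},
    {"tx": 15, "ty": 0.65, "tz": 0.2, "wx": 0, "wy": 0, "wz": 0, "gripper": 0.1},
    {"tx": 15, "ty": 0.65, "tz": 0.2, "wx": 0, "wy": 0, "wz": 0, "gripper": 0.1},
    {"tx": 15, "ty": 0.65, "tz": 0.2, "wx": 0, "wy": 0, "wz": 0, "gripper": 0.1},
    {"tx": 15, "ty": 0.65, "tz": -3, "wx": 0, "wy": 0, "wz": 0, "gripper": 0.1},
    {"tx": 15, "ty": 0.65, "tz": -5, "wx": 0, "wy": 0, "wz": 0, "gripper": 0.1},
    {"tx": 15, "ty": 0.65, "tz": -5, "wx": 0, "wy": 0, "wz": 0, "gripper": 0.1}
  ]
}}

```text
t: 3.65
position: [0.6314, -0.0415, 0.0418]
ee_rot: [0.221, 1.568, -0.221]
ft_force: [-0.8, 0.4, -0.9]
opening: 0.0285
```

```bash
python3 - <<'E'
from h import *
plan(.636,-.042,.028,-16)
E
```

```text
t 3.65 pos [ 0.6314 -0.0415  0.0418] jaw -16.11 tilt 0.5047269974617296 -> shift cm [ 0.4571 -0.0523 -1.3833] turn [-0.0012 -0.0087  0.002 ] rel radial -12.221802292838412 open 0.02850033976106506 q [-0.1465  0.3976  1.5538 -0.0001  1.199   0.1347] F [-0.806   0.3836 -0.8681]
```

{"api": "carry_out", "payload": {
  "rows": [
    {"tx": 0.4, "ty": 0, "tz": -0.4, "wx": 0, "wy": -0.006, "wz": 0, "gripper": 0.1},
    {"tx": 0.4, "ty": 0, "tz": -0.8, "wx": 0, "wy": -0.006, "wz": 0, "gripper": 0.1},
    {"tx": 0.4, "ty": 0, "tz": -1.1, "wx": 0, "wy": -0.006, "wz": 0, "gripper": 0.1},
    {"tx": 0.4, "ty": 0, "tz": -1.2, "wx": 0, "wy": -0.006, "wz": 0, "gripper": 0.1},
    {"tx": 0.4, "ty": 0, "tz": -1.2, "wx": 0, "wy": -0.006, "wz": 0, "gripper": 0.1}
  ]
}}

```text
t: 4.15
position: [0.6357, -0.0416, 0.0304]
ee_rot: [0.221, 1.562, -0.22]
ft_force: [0.3, 0.9, -0.0]
opening: 0.0281
```

```bash
python3 - <<'E'
from h import *
plan(.636,-.042,.028,-16)
p,d=optics.grab_frame("scene")
plan(.636,-.042,.028,-16)
cv2.imwrite("pics/s4.png",cv2.resize(np.ascontiguousarray(p[100:290,130:370,::-1]),None,fx=3,fy=3,interpolation=cv2.INTER_CUBIC))
E
```

```text
t 4.15 pos [ 0.6357 -0.0416  0.0304] jaw -16.11 tilt 0.12413960330083426 -> shift cm [ 0.0257 -0.0437 -0.2376] turn [-0.001  -0.0019  0.002 ] rel radial -12.221802292838412 open 0.02812391399974259 q [-0.1461  0.4171  1.5519  0.0008  1.1746  0.1348] F [ 0.2915  0.8574 -0.0075]
t 4.2 pos [ 0.6358 -0.0415  0.0304] jaw -16.11 tilt 0.12517849624529867 -> shift cm [ 0.0244 -0.0467 -0.2405] turn [-0.001  -0.0019  0.0019] rel radial -12.221802292838412 open 0.02853123311465116 q [-0.1461  0.4171  1.5518  0.0008  1.1747  0.1348] F [-0.4238  0.087  -0.9555]
```

View pics/s4.png

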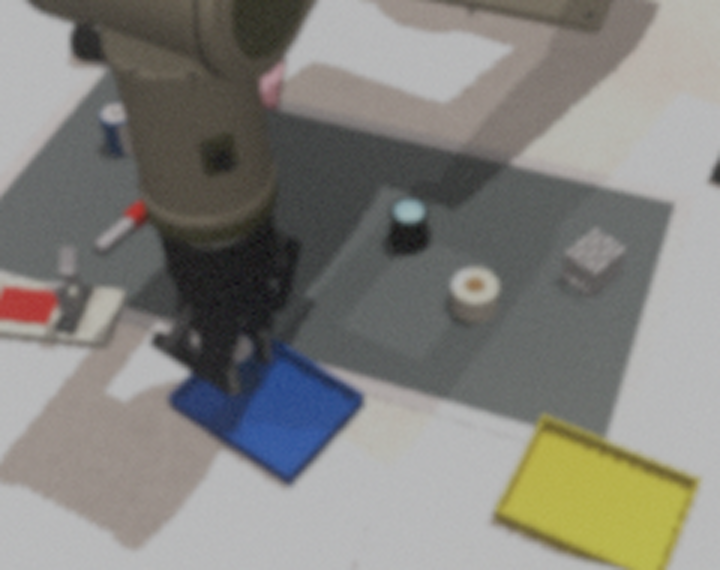

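{"api": "carry_out", "payload": {
  "rows": [
    {"tx": 0, "ty": 0, "tz": -0.15, "wx": 0, "wy": 0, "wz": 0, "gripper": 0.1},
    {"tx": 0, "ty": 0, "tz": -0.25, "wx": 0, "wy": 0, "wz": 0, "gripper": 0.1},
    {"tx": 0, "ty": 0, "tz": -0.25, "wx": 0, "wy": 0, "wz": 0, "gripper": 0.1}
  ]
}}

```text
t: 4.5
position: [0.6357, -0.0415, 0.0279]
ee_rot: [0.221, 1.562, -0.22]
ft_force: [-0.1, -0.0, -0.9]
opening: 0.0285
```

{"api": "carry_out", "payload": {
  "rows": [
    {"tx": 0, "ty": 0, "tz": -0.1, "wx": 0, "wy": 0, "wz": 0, "gripper": 0.1},
    {"tx": 0, "ty": 0, "tz": -0.15, "wx": 0, "wy": 0, "wz": 0, "gripper": 0.1},
    {"tx": 0, "ty": 0, "tz": -0.15, "wx": 0, "wy": 0, "wz": 0, "gripper": 0.1}
  ]
}}

```text
t: 4.8
position: [0.6359, -0.0415, 0.0272]
ee_rot: [0.221, 1.561, -0.22]
ft_force: [-2.6, 0.1, 5.7]
opening: 0.0284
```

Contact with the tray floor (5.7 N). Release, raise, then head for cap 2.

{"api": "carry_out", "payload": {
  "rows": [
    {"tx": 0, "ty": 0, "tz": 0, "wx": 0, "wy": 0, "wz": 0, "gripper": 0.48},
    {"tx": 0, "ty": 0, "tz": 0, "wx": 0, "wy": 0, "wz": 0, "gripper": 0.48},
    {"tx": 0, "ty": 0, "tz": 0, "wx": 0, "wy": 0, "wz": 0, "gripper": 0.48},
    {"tx": 0, "ty": 0, "tz": 3, "wx": 0, "wy": 0, "wz": 0, "gripper": 0.48},
    {"tx": 0, "ty": 0, "tz": 7.5, "wx": 0, "wy": 0, "wz": 0, "gripper": 0.6},
    {"tx": 0, "ty": 0, "tz": 7.5, "wx": 0, "wy": 0, "wz": 0, "gripper": 0.6}
  ]
}}

```text
t: 5.4
position: [0.6404, -0.0422, 0.1098]
ee_rot: [0.221, 1.55, -0.22]
ft_force: [1.0, -1.2, 1.6]
opening: 0.0514
```

```bash
python3 - <<'E'
from h import *
plan(.419,-.2665,.10,-16)
p,d=optics.grab_frame("scene")
cv2.imwrite("pics/s5.png",cv2.resize(np.ascontiguousarray(p[100:290,130:370,::-1]),None,fx=3,fy=3,interpolation=cv2.INTER_CUBIC))
E
```

```text
t 5.4 pos [ 0.6404 -0.0422  0.1098] jaw -16.1 tilt 0.54097364052283 -> shift cm [-22.1444 -22.4329  -0.9755] turn [0.0007 0.0094 0.0018] rel radial 16.457918112497737 open 0.05138481586717317 q [-0.146   0.3265  1.5088  0.0007  1.2968  0.1349] F [ 1.0115 -1.2309  1.5641]
```

View pics/s5.png

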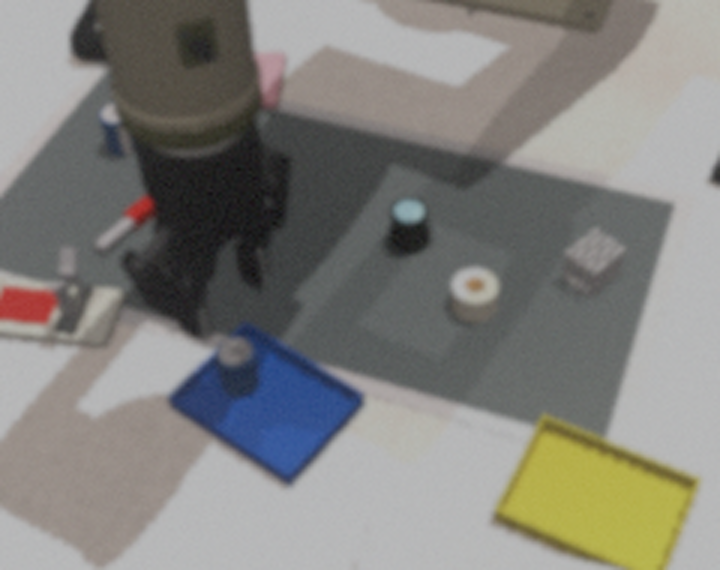

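Cap 1 stands upright in the tray at (238,362). Now cap 2.

{"api": "carry_out", "payload": {
  "rows": [
    {"tx": -22.1, "ty": -22.4, "tz": -1, "wx": 0, "wy": 0.009, "wz": 0.002, "gripper": 0.6},
    {"tx": -22.1, "ty": -22.4, "tz": -1, "wx": 0, "wy": 0.009, "wz": 0.002, "gripper": 0.6},
    {"tx": -22.1, "ty": -22.4, "tz": -1, "wx": 0, "wy": 0.009, "wz": 0.002, "gripper": 0.6},
    {"tx": -22.1, "ty": -22.4, "tz": -1, "wx": 0, "wy": 0.009, "wz": 0.002, "gripper": 0.6},
    {"tx": -22.1, "ty": -22.4, "tz": -1, "wx": 0, "wy": 0.009, "wz": 0.002, "gripper": 0.6},
    {"tx": -22.1, "ty": -22.4, "tz": -1, "wx": 0, "wy": 0.009, "wz": 0.002, "gripper": 0.6},
    {"tx": -22.1, "ty": -22.4, "tz": -1, "wx": 0, "wy": 0.009, "wz": 0.002, "gripper": 0.6},
    {"tx": -22.1, "ty": -22.4, "tz": -1, "wx": 0, "wy": 0.009, "wz": 0.002, "gripper": 0.6},
    {"tx": -22.1, "ty": -22.4, "tz": -1, "wx": 0, "wy": 0.009, "wz": 0.002, "gripper": 0.6}
  ]
}}

```text
t: 6.35
position: [0.4183, -0.2655, 0.0965]
ee_rot: [0.22, 1.562, -0.22]
ft_force: [-0.1, 1.0, -0.2]
opening: 0.0516
```

```bash
python3 - <<'E'
from h import *
plan(.419,-.2665,.025,-16)
E
```

```text
t 6.35 pos [ 0.4183 -0.2655  0.0965] jaw -16.04 tilt 0.1564516284802642 -> shift cm [ 0.0708 -0.0955 -7.1482] turn [-0.0006 -0.0027  0.0007] rel radial 16.457918112497737 open 0.05156456662423274 q [-0.6683 -0.0278  1.9269 -0.0012  1.2449 -0.388 ] F [-0.0632  0.967  -0.1832]
```

{"api": "carry_out", "payload": {
  "rows": [
    {"tx": 0.1, "ty": -0.1, "tz": -3, "wx": 0, "wy": 0, "wz": 0, "gripper": 0.6},
    {"tx": 0.1, "ty": -0.1, "tz": -5.5, "wx": 0, "wy": 0, "wz": 0, "gripper": 0.6},
    {"tx": 0.1, "ty": -0.1, "tz": -7, "wx": 0, "wy": 0, "wz": 0, "gripper": 0.6},
    {"tx": 0.1, "ty": -0.1, "tz": -7, "wx": 0, "wy": 0, "wz": 0, "gripper": 0.1},
    {"tx": 0.1, "ty": -0.1, "tz": -7, "wx": 0, "wy": 0, "wz": 0, "gripper": 0.1},
    {"tx": 0.1, "ty": -0.1, "tz": -7, "wx": 0, "wy": 0, "wz": 0, "gripper": 0.1},
    {"tx": 0.1, "ty": -0.1, "tz": -7, "wx": 0, "wy": 0, "wz": 0, "gripper": 0.1},
    {"tx": 0.1, "ty": -0.1, "tz": -7, "wx": 0, "wy": 0, "wz": 0, "gripper": 0.1}
  ]
}}

```text
t: 7.15
position: [0.4199, -0.2669, 0.0274]
ee_rot: [0.219, 1.561, -0.22]
ft_force: [1.4, -0.1, -1.2]
opening: 0.0284
```

{"api": "carry_out", "payload": {
  "rows": [
    {"tx": 0, "ty": 0, "tz": 3, "wx": 0, "wy": 0, "wz": 0, "gripper": 0.1},
    {"tx": 0, "ty": 0, "tz": 7, "wx": 0, "wy": 0, "wz": 0, "gripper": 0.1},
    {"tx": 0, "ty": 0, "tz": 7, "wx": 0, "wy": 0, "wz": 0, "gripper": 0.1}
  ]
}}

```text
t: 7.45
position: [0.4233, -0.2697, 0.1039]
ee_rot: [0.215, 1.552, -0.224]
ft_force: [1.4, -0.8, 0.7]
opening: 0.0281
```

```bash
python3 - <<'E'
from h import *
plan(.650,.006,.10,-16)
p,d=optics.grab_frame("scene")
plan(.650,.006,.10,-16)
cv2.imwrite("pics/s6.png",cv2.resize(np.ascontiguousarray(p[60:280,80:350,::-1]),None,fx=2.6,fy=2.6,interpolation=cv2.INTER_CUBIC))
E
```

```text
t 7.45 pos [ 0.4233 -0.2697  0.1039] jaw -16.04 tilt 0.5535280529642357 -> shift cm [22.6655 27.5663 -0.3885] turn [0.0069 0.0068 0.0007] rel radial -16.528869097789453 open 0.02808312672863849 q [-0.6685 -0.031   1.9154 -0.0012  1.2475 -0.3882] F [ 1.3895 -0.7854  0.7105]
t 7.5 pos [ 0.4223 -0.2688  0.1013] jaw -16.04 tilt 0.39336966910323884 -> shift cm [22.7693 27.4844 -0.1349] turn [0.0051 0.0046 0.0008] rel radial -16.528869097789453 open 0.02849092095381447 q [-0.6686 -0.0287  1.9182 -0.0012  1.2453 -0.3882] F [ 0.7344  0.1261 -1.3222]
```

View pics/s6.png

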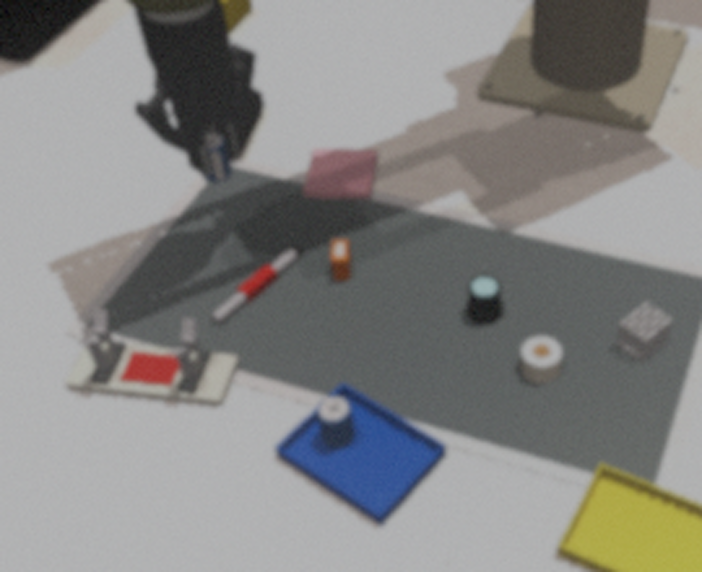

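{"api": "carry_out", "payload": {
  "rows": [
    {"tx": 22.8, "ty": 27.5, "tz": 0.5, "wx": 0.004, "wy": 0.004, "wz": 0, "gripper": 0.1},
    {"tx": 22.8, "ty": 27.5, "tz": 0.5, "wx": 0.004, "wy": 0.004, "wz": 0, "gripper": 0.1},
    {"tx": 22.8, "ty": 27.5, "tz": 0.5, "wx": 0.004, "wy": 0.004, "wz": 0, "gripper": 0.1},
    {"tx": 22.8, "ty": 27.5, "tz": 0.5, "wx": 0.004, "wy": 0.004, "wz": 0, "gripper": 0.1},
    {"tx": 22.8, "ty": 27.5, "tz": 0.5, "wx": 0.004, "wy": 0.004, "wz": 0, "gripper": 0.1},
    {"tx": 22.8, "ty": 27.5, "tz": 0.5, "wx": 0.004, "wy": 0.004, "wz": 0, "gripper": 0.1},
    {"tx": 22.8, "ty": 27.5, "tz": 0.5, "wx": 0.004, "wy": 0.004, "wz": 0, "gripper": 0.1},
    {"tx": 22.8, "ty": 27.5, "tz": 0.5, "wx": 0.004, "wy": 0.004, "wz": 0, "gripper": 0.1},
    {"tx": 22.8, "ty": 27.5, "tz": 0, "wx": 0.004, "wy": 0.004, "wz": 0, "gripper": 0.1},
    {"tx": 22.8, "ty": 27.5, "tz": 0, "wx": 0.004, "wy": 0.004, "wz": 0, "gripper": 0.1}
  ]
}}

```text
t: 8.5
position: [0.6486, 0.0054, 0.0992]
ee_rot: [0.219, 1.562, -0.221]
ft_force: [-0.5, -1.2, -0.8]
opening: 0.0286
```

```bash
python3 - <<'E'
from h import *
plan(.650,.006,.03,-16)
E
```

```text
t 8.5 pos [0.6486 0.0054 0.0992] jaw -16.05 tilt 0.17716305407645014 -> shift cm [ 0.1371  0.0551 -6.9171] turn [ 0.0014 -0.0028  0.0009] rel radial -16.528869097789453 open 0.028567977156833298 q [-0.0698  0.3653  1.4811 -0.0016  1.2979  0.2108] F [-0.5452 -1.2405 -0.7677]
```

{"api": "carry_out", "payload": {
  "rows": [
    {"tx": 0.1, "ty": 0.1, "tz": -2.5, "wx": 0, "wy": -0.002, "wz": 0, "gripper": 0.1},
    {"tx": 0.1, "ty": 0.1, "tz": -5, "wx": 0, "wy": -0.002, "wz": 0, "gripper": 0.1},
    {"tx": 0.1, "ty": 0.1, "tz": -6, "wx": 0, "wy": -0.002, "wz": 0, "gripper": 0.1},
    {"tx": 0.1, "ty": 0.1, "tz": -6.4, "wx": 0, "wy": -0.002, "wz": 0, "gripper": 0.1},
    {"tx": 0.1, "ty": 0.1, "tz": -6.7, "wx": 0, "wy": -0.002, "wz": 0, "gripper": 0.1},
    {"tx": 0.1, "ty": 0.1, "tz": -6.8, "wx": 0, "wy": -0.002, "wz": 0, "gripper": 0.1},
    {"tx": 0.1, "ty": 0.1, "tz": -6.8, "wx": 0, "wy": -0.002, "wz": 0, "gripper": 0.1}
  ]
}}

```text
t: 9.2
position: [0.6504, 0.0063, 0.0324]
ee_rot: [0.219, 1.558, -0.221]
ft_force: [0.0, 0.9, 0.1]
opening: 0.0285
```

{"api": "carry_out", "payload": {
  "rows": [
    {"tx": 0, "ty": 0, "tz": -0.1, "wx": 0, "wy": 0, "wz": 0, "gripper": 0.1},
    {"tx": 0, "ty": 0, "tz": -0.2, "wx": 0, "wy": 0, "wz": 0, "gripper": 0.1},
    {"tx": 0, "ty": 0, "tz": -0.2, "wx": 0, "wy": 0, "wz": 0, "gripper": 0.1}
  ]
}}

```text
t: 9.5
position: [0.6505, 0.0063, 0.0306]
ee_rot: [0.219, 1.558, -0.221]
ft_force: [0.5, 0.2, 0.6]
opening: 0.0283
```

{"api": "carry_out", "payload": {
  "rows": [
    {"tx": 0, "ty": 0, "tz": -0.1, "wx": 0, "wy": 0, "wz": 0, "gripper": 0.1},
    {"tx": 0, "ty": 0, "tz": -0.15, "wx": 0, "wy": 0, "wz": 0, "gripper": 0.1},
    {"tx": 0, "ty": 0, "tz": -0.15, "wx": 0, "wy": 0, "wz": 0, "gripper": 0.1}
  ]
}}

```text
t: 9.8
position: [0.6504, 0.0064, 0.0288]
ee_rot: [0.219, 1.558, -0.221]
ft_force: [-0.2, -0.0, -0.7]
opening: 0.0283
```

{"api": "carry_out", "payload": {
  "rows": [
    {"tx": 0, "ty": 0, "tz": -0.1, "wx": 0, "wy": 0, "wz": 0, "gripper": 0.1},
    {"tx": 0, "ty": 0, "tz": -0.15, "wx": 0, "wy": 0, "wz": 0, "gripper": 0.1},
    {"tx": 0, "ty": 0, "tz": -0.15, "wx": 0, "wy": 0, "wz": 0, "gripper": 0.1}
  ]
}}

```text
t: 10.1
position: [0.6506, 0.0063, 0.0286]
ee_rot: [0.219, 1.558, -0.221]
ft_force: [-4.5, 0.8, 8.5]
opening: 0.0285
```

{"api": "carry_out", "payload": {
  "rows": [
    {"tx": 0, "ty": 0, "tz": 0, "wx": 0, "wy": 0, "wz": 0, "gripper": 0.48},
    {"tx": 0, "ty": 0, "tz": 0, "wx": 0, "wy": 0, "wz": 0, "gripper": 0.48},
    {"tx": 0, "ty": 0, "tz": 0, "wx": 0, "wy": 0, "wz": 0, "gripper": 0.48},
    {"tx": 0, "ty": 0, "tz": 3, "wx": 0, "wy": 0, "wz": 0, "gripper": 0.48},
    {"tx": 0, "ty": 0, "tz": 7.5, "wx": 0, "wy": 0, "wz": 0, "gripper": 0.5},
    {"tx": 0, "ty": 0, "tz": 7.5, "wx": 0, "wy": 0, "wz": 0, "gripper": 0.5}
  ]
}}

```text
t: 10.7
position: [0.6552, 0.0061, 0.1113]
ee_rot: [0.219, 1.547, -0.22]
ft_force: [1.4, -0.4, 1.1]
opening: 0.0424
```

```bash
python3 - <<'E'
import re
s=open("h.py").read()
s=s.replace("def plan(x,y,z,psi_deg,verbose=True):","def plan(x,y,z,psi_deg,exact=False):").replace("    for k in (-2,-1,0,1,2):","    for k in ((0,) if exact else (-2,-1,0,1,2)):")
open("h.py","w").write(s)
E
python3 - <<'E'
from h import *
plan(.4903,-.2027,.10,74.3,True)
p,d=optics.grab_frame("scene")
cv2.imwrite("pics/s7.png",cv2.resize(np.ascontiguousarray(p[100:290,110:350,::-1]),None,fx=3,fy=3,interpolation=cv2.INTER_CUBIC))
E
```

```text
t 10.7 pos [0.6552 0.0061 0.1113] jaw -16.04 tilt 0.7259121756113063 -> shift cm [-16.4854 -20.8765  -1.1316] turn [-0.008   0.0116  1.5768] rel radial 96.76119730639053 open 0.04242430453775167 q [-0.0682  0.3562  1.4691 -0.0016  1.3037  0.2123] F [ 1.3999 -0.3821  1.0612]
```

View pics/s7.png

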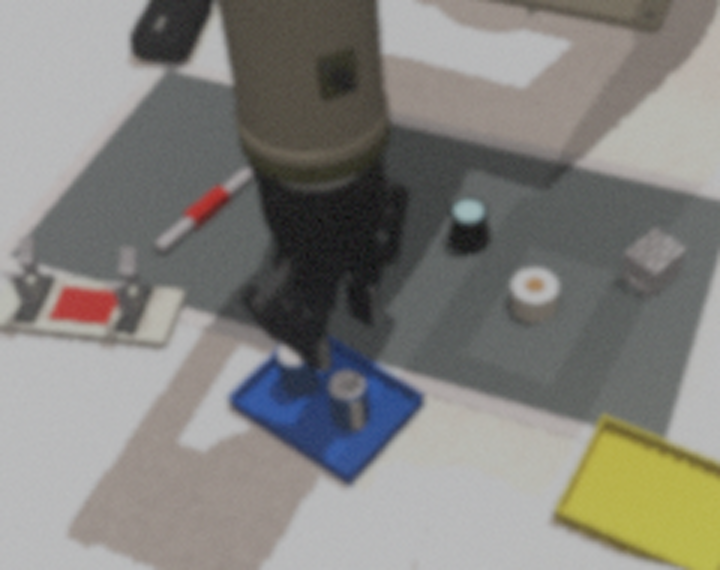

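Both caps are standing in the tray, at about (293,372) and (348,400). Now the probe.

{"api": "carry_out", "payload": {
  "rows": [
    {"tx": -16.5, "ty": -20.9, "tz": -1.1, "wx": -0.008, "wy": 0.012, "wz": 1.577, "gripper": 0.5},
    {"tx": -16.5, "ty": -20.9, "tz": -1.1, "wx": -0.008, "wy": 0.012, "wz": 1.577, "gripper": 0.5},
    {"tx": -16.5, "ty": -20.9, "tz": -1.1, "wx": -0.008, "wy": 0.012, "wz": 1.577, "gripper": 0.5},
    {"tx": -16.5, "ty": -20.9, "tz": -1.1, "wx": -0.008, "wy": 0.012, "wz": 1.577, "gripper": 0.5},
    {"tx": -16.5, "ty": -20.9, "tz": -1.1, "wx": -0.008, "wy": 0.012, "wz": 1.577, "gripper": 0.5},
    {"tx": -16.5, "ty": -20.9, "tz": -1.1, "wx": -0.008, "wy": 0.012, "wz": 1.577, "gripper": 0.5},
    {"tx": -16.5, "ty": -20.9, "tz": -1.1, "wx": -0.008, "wy": 0.012, "wz": 1.577, "gripper": 0.5},
    {"tx": -16.5, "ty": -20.9, "tz": -1.1, "wx": -0.008, "wy": 0.012, "wz": 1.577, "gripper": 0.5},
    {"tx": -16.5, "ty": -20.9, "tz": -1.1, "wx": -0.008, "wy": 0.012, "wz": 1.577, "gripper": 0.5},
    {"tx": -16.5, "ty": -20.9, "tz": -1.1, "wx": -0.008, "wy": 0.012, "wz": 1.577, "gripper": 0.5}
  ]
}}

```text
t: 11.75
position: [0.4881, -0.2027, 0.0963]
ee_rot: [-0.93, 1.366, 0.929]
ft_force: [0.4, 0.2, -1.0]
opening: 0.0426
```

```bash
python3 - <<'E'
from h import *
plan(.4903,-.2027,.06,74.3,True)
E
```

```text
t 11.75 pos [ 0.4881 -0.2027  0.0963] jaw 68.55 tilt 0.17288420348474576 -> shift cm [ 0.2225 -0.0032 -3.6254] turn [ 0.0025 -0.0017  0.1004] rel radial 96.76119730639053 open 0.042566490591963914 q [-0.4886  0.0601  1.8385 -0.0031  1.2435 -1.684 ] F [ 0.4393  0.1571 -1.0049]
```

{"api": "carry_out", "payload": {
  "rows": [
    {"tx": 0.2, "ty": 0, "tz": -1.5, "wx": 0.002, "wy": -0.002, "wz": 0.1, "gripper": 0.5},
    {"tx": 0.2, "ty": 0, "tz": -3.6, "wx": 0.002, "wy": -0.002, "wz": 0.1, "gripper": 0.5},
    {"tx": 0.2, "ty": 0, "tz": -3.6, "wx": 0.002, "wy": -0.002, "wz": 0.1, "gripper": 0.5},
    {"tx": 0.2, "ty": 0, "tz": -3.6, "wx": 0.002, "wy": -0.002, "wz": 0.1, "gripper": 0.5}
  ]
}}

```text
t: 12.15
position: [0.4892, -0.2022, 0.0594]
ee_rot: [-1.003, 1.328, 1.006]
ft_force: [-0.3, 0.6, -0.4]
opening: 0.0426
```

```bash
python3 - <<'E'
from h import *
plan(.4903,-.2027,.014,74.3,True)
p,d=optics.grab_frame("scene")
cv2.imwrite("pics/s8.png",cv2.resize(np.ascontiguousarray(p[90:240,80:270,::-1]),None,fx=3.8,fy=3.8,interpolation=cv2.INTER_CUBIC))
E
```

```text
t 12.15 pos [ 0.4892 -0.2022  0.0594] jaw 74.25 tilt 0.1111854323884462 -> shift cm [ 0.1084 -0.0463 -4.5397] turn [-0.0006 -0.0018  0.0009] rel radial 96.76119730639053 open 0.04259911770264442 q [-0.4887  0.1127  1.8569 -0.0003  1.1739 -1.7844] F [-0.3302  0.5918 -0.3634]
```

View pics/s8.png

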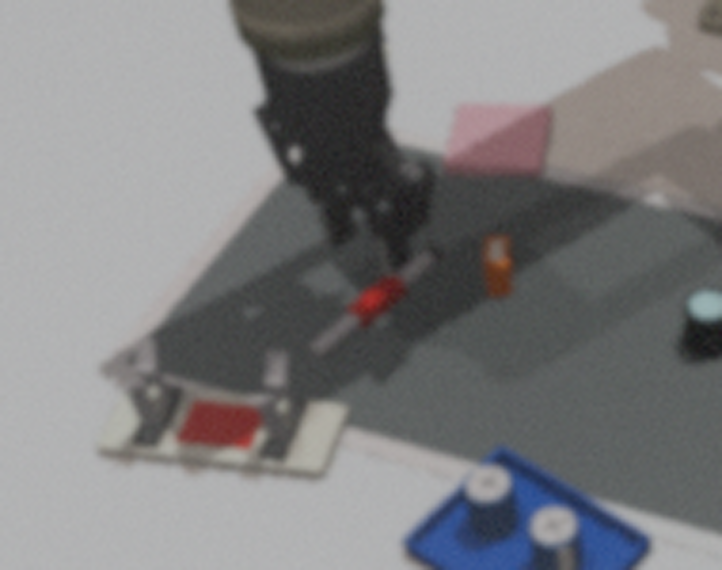

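The fingers straddle the red handle at (378,300) in the picture. Descending.

{"api": "carry_out", "payload": {
  "rows": [
    {"tx": 0.1, "ty": -0.05, "tz": -1.5, "wx": 0, "wy": 0, "wz": 0, "gripper": 0.5},
    {"tx": 0.1, "ty": -0.05, "tz": -2.8, "wx": 0, "wy": 0, "wz": 0, "gripper": 0.5},
    {"tx": 0.1, "ty": -0.05, "tz": -3.6, "wx": 0, "wy": 0, "wz": 0, "gripper": 0.5},
    {"tx": 0.1, "ty": -0.05, "tz": -4.1, "wx": 0, "wy": 0, "wz": 0, "gripper": 0.5},
    {"tx": 0.1, "ty": -0.05, "tz": -4.3, "wx": 0, "wy": 0, "wz": 0, "gripper": 0.5},
    {"tx": 0.1, "ty": -0.05, "tz": -4.3, "wx": 0, "wy": 0, "wz": 0, "gripper": 0.5}
  ]
}}

```text
t: 12.8
position: [0.4908, -0.203, 0.0171]
ee_rot: [-1.004, 1.327, 1.005]
ft_force: [-0.4, -0.1, -0.1]
opening: 0.0428
```

{"api": "carry_out", "payload": {
  "rows": [
    {"tx": 0, "ty": 0, "tz": -0.1, "wx": 0, "wy": 0, "wz": 0, "gripper": 0.25},
    {"tx": 0, "ty": 0, "tz": -0.1, "wx": 0, "wy": 0, "wz": 0, "gripper": 0.0},
    {"tx": 0, "ty": 0, "tz": -0.1, "wx": 0, "wy": 0, "wz": 0, "gripper": 0.0},
    {"tx": 0, "ty": 0, "tz": -0.1, "wx": 0, "wy": 0, "wz": 0, "gripper": 0.0},
    {"tx": 0, "ty": 0, "tz": -0.1, "wx": 0, "wy": 0, "wz": 0, "gripper": 0.0}
  ]
}}

```text
t: 13.3
position: [0.4913, -0.2033, 0.0166]
ee_rot: [-1.005, 1.327, 1.004]
ft_force: [-0.2, 0.5, 3.9]
opening: 0.0121
```

```bash
python3 - <<'E'
from h import *
plan(.4903,-.2027,.014,74.3,True)
E
```

```text
t 13.3 pos [ 0.4913 -0.2033  0.0166] jaw 74.26 tilt 0.03321491360454435 -> shift cm [-0.0984  0.0573 -0.2618] turn [0.0005 0.0003 0.0008] rel radial 96.76119730639053 open 0.01207462907784194 q [-0.4886  0.1824  1.8695 -0.0003  1.0893 -1.7844] F [-0.1986  0.484   3.9463]
```

{"api": "carry_out", "payload": {
  "rows": [
    {"tx": 0, "ty": 0, "tz": 2, "wx": 0, "wy": 0, "wz": 0, "gripper": 0.0},
    {"tx": 0, "ty": 0, "tz": 5, "wx": 0, "wy": 0, "wz": 0, "gripper": 0.0},
    {"tx": 0, "ty": 0, "tz": 9, "wx": 0, "wy": 0, "wz": 0, "gripper": 0.0},
    {"tx": 0, "ty": 0, "tz": 11, "wx": 0, "wy": 0, "wz": 0, "gripper": 0.0},
    {"tx": 0, "ty": 0, "tz": 11, "wx": 0, "wy": 0, "wz": 0, "gripper": 0.0}
  ]
}}

```text
t: 13.8
position: [0.4936, -0.2045, 0.1306]
ee_rot: [-1.01, 1.324, 0.998]
ft_force: [-0.0, 0.7, -0.2]
opening: 0.0117
```

```bash
python3 - <<'E'
from h import *
plan(.6257,-.240,.12,12.3,True)
p,d=optics.grab_frame("scene")
cv2.imwrite("pics/s9.png",cv2.resize(np.ascontiguousarray(p[90:240,80:270,::-1]),None,fx=3.8,fy=3.8,interpolation=cv2.INTER_CUBIC))
# refine the rail from both initial views
f=np.load("top0.npz"); W=cloud("top",f["d"]); X=W[(np.abs(W[...,2]-.010)<.004)&(np.hypot(W[...,0]-.6257,W[...,1]+.24)<.095)]
(cx,cy),(w,h),a=cv2.minAreaRect((X[:,:2]*1e3).astype(np.float32)); print("base by depth",cx,cy,w,h,a,len(X))
for n,rad in(("top",30),("scene",30)):
    f=np.load(f"{n}0.npz"); hs=cv2.cvtColor(f["p"],cv2.COLOR_RGB2HSV).astype(int)
    c=proj(n,[[.6257,-.24,.01]])[0]; v,u=np.mgrid[0:384,0:512]
    m=((hs[...,0]<8)|(hs[...,0]>172))&(hs[...,1]>90)&(np.hypot(u-c[0],v-c[1])<rad)
    k,l,st,_=cv2.connectedComponentsWithStats(m.astype(np.uint8)); m=l==1+np.argmax(st[1:,4])
    X=at_z(n,np.c_[u[m],v[m]],.010)[:,:2]; (cx,cy),(w,h),a=cv2.minAreaRect((X*1e3).astype(np.float32)); print(n,"patch",X.mean(0),cx,cy,w,h,a)
    ev,V=np.linalg.eigh(np.cov(X.T)); print(np.degrees(np.arctan2(V[1,1],V[0,1]))%180, m.sum())
# clips by depth
f=np.load("top0.npz");Z=W[...,2]
for c in((.6167,-.199),(.6345,-.281)):
    m=(np.hypot(W[...,0]-c[0],W[...,1]-c[1])<.028)&(Z>.052); X=W[m]; (cx,cy),(w,h),a=cv2.minAreaRect((X[:,:2]*1e3).astype(np.float32)); print("clip",cx,cy,w,h,a)
f=np.load("scene0.npz"); W=cloud("scene",f["d"]);Z=W[...,2]
for c in((.6167,-.199),(.6345,-.281)):
    m=(np.hypot(W[...,0]-c[0],W[...,1]-c[1])<.028)&(Z>.05)&(Z<.07); X=W[m]; (cx,cy),(w,h),a=cv2.minAreaRect((X[:,:2]*1e3).astype(np.float32)); print("clip s",cx,cy,w,h,a,len(X))
E
```

```text
t 13.8 pos [ 0.4936 -0.2045  0.1306] jaw 74.26 tilt 0.4187236830734737 -> shift cm [13.2137 -3.5536 -1.0638] turn [ 0.0067  0.0037 -1.0814] rel radial 33.285335240799824 open 0.01173082772712021 q [-0.4885  0.0286  1.8038 -0.0003  1.3019 -1.7845] F [-0.0194  0.7329 -0.2082]
base by depth 596.57275390625 -246.31561279296875 113.76319122314453 150.0252227783203 11.633359909057617 1122
top patch [ 0.6263 -0.2418] 626.0197143554688 -241.08279418945312 35.01482009887695 49.1362419128418 11.594832420349121
98.83567607201421 306
scene patch [ 0.6281 -0.2421] 627.8866577148438 -241.89013671875 33.35317611694336 49.644752502441406 11.677274703979492
99.49299825308239 208
clip 616.6770629882812 -199.58444213867188 42.88335418701172 12.195390701293945 11.625268936157227
clip 634.0724487304688 -281.80950927734375 42.53860092163086 11.75877857208252 10.772281646728516
clip s 619.499755859375 -201.06564331054688 42.35820388793945 13.587373733520508 11.420841217041016 60
clip s 637.0657348632812 -282.34600830078125 42.12586212158203 12.514005661010742 12.498194694519043 63
```

View pics/s9.png

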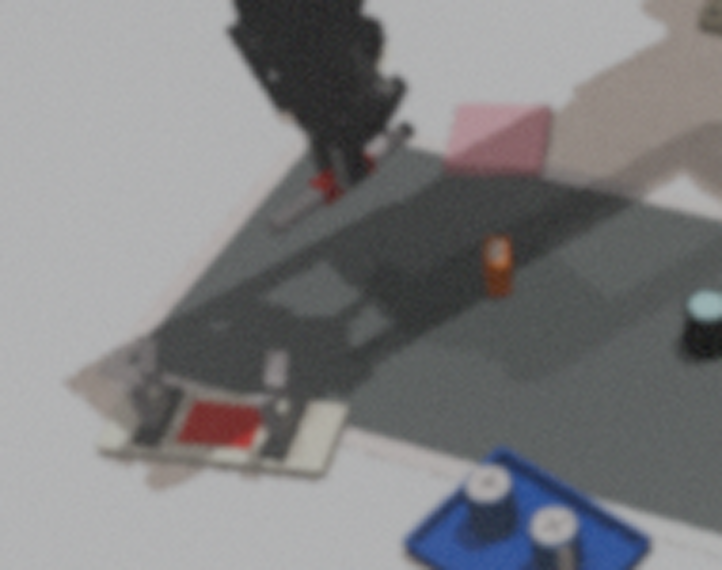

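The probe is held level (from (280,222) to (408,130)), and the rail axis is about 101.8°. I'll move above the rail and compare the two there.

{"api": "carry_out", "payload": {
  "rows": [
    {"tx": 13.2, "ty": -3.6, "tz": -0.5, "wx": 0.004, "wy": 0.004, "wz": -1.09, "gripper": 0.0},
    {"tx": 13.2, "ty": -3.6, "tz": -0.5, "wx": 0.004, "wy": 0.004, "wz": -1.09, "gripper": 0.0},
    {"tx": 13.2, "ty": -3.6, "tz": -0.5, "wx": 0.004, "wy": 0.004, "wz": -1.09, "gripper": 0.0},
    {"tx": 13.2, "ty": -3.6, "tz": -0.5, "wx": 0.004, "wy": 0.004, "wz": -1.09, "gripper": 0.0},
    {"tx": 13.2, "ty": -3.6, "tz": -0.5, "wx": 0.004, "wy": 0.004, "wz": -1.09, "gripper": 0.0},
    {"tx": 13.2, "ty": -3.6, "tz": -0.5, "wx": 0.004, "wy": 0.004, "wz": -1.09, "gripper": 0.0},
    {"tx": 13.2, "ty": -3.6, "tz": -0.5, "wx": 0.004, "wy": 0.004, "wz": -1.09, "gripper": 0.0},
    {"tx": 13.2, "ty": -3.6, "tz": -0.5, "wx": 0.004, "wy": 0.004, "wz": -1.09, "gripper": 0.0},
    {"tx": 13.2, "ty": -3.6, "tz": -0.5, "wx": 0.004, "wy": 0.004, "wz": -1.09, "gripper": 0.0},
    {"tx": 13.2, "ty": -3.6, "tz": -0.5, "wx": 0.004, "wy": 0.004, "wz": -1.09, "gripper": 0.0}
  ]
}}

```text
t: 14.85
position: [0.6235, -0.2394, 0.1213]
ee_rot: [-0.161, 1.568, 0.165]
ft_force: [0.2, 0.4, 0.3]
opening: 0.012
```

```bash
python3 - <<'E'
from h import *
plan(.6262,-.2410,.08,11.8,True)
for n,(a,b,c,e) in(("scene",(120,250,80,250)),("top",(100,220,320,450))):
    p,d=optics.grab_frame(n); np.savez(f"{n}2.npz",p=p,d=d)
    cv2.imwrite(f"pics/{n}10.png",cv2.resize(np.ascontiguousarray(p[a:b,c:e,::-1]),None,fx=4.5,fy=4.5,interpolation=cv2.INTER_CUBIC))
E
```

```text
t 14.85 pos [ 0.6235 -0.2394  0.1213] jaw 11.89 tilt 0.267346536021106 -> shift cm [ 0.2746 -0.1566 -4.1285] turn [-0.0024 -0.004  -0.0016] rel radial 32.84977257709072 open 0.012037899559136525 q [-0.4436  0.3946  1.4017  0.0004  1.35   -0.6513] F [0.2038 0.3755 0.2734]
```

View pics/scene10.png

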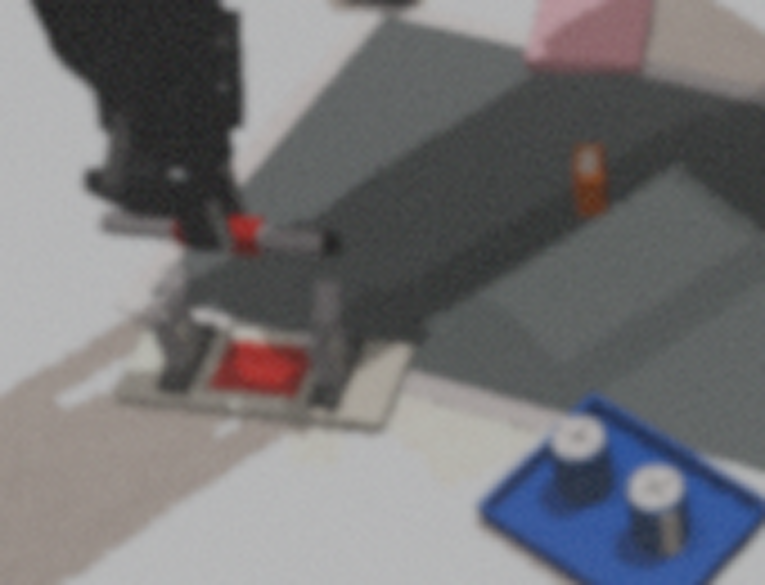

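View pics/top10.png

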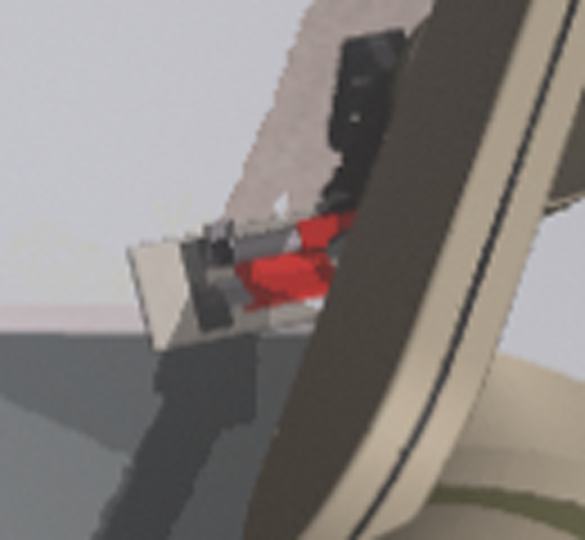

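```bash
python3 - <<'E'
from h import *
for n in("scene","top"):
    f=np.load(f"{n}2.npz"); W=cloud(n,f["d"]); Z=W[...,2]
    pos=np.array([.6235,-.2394]); e=np.array([np.cos(np.radians(101.8)),np.sin(np.radians(101.8))]); nn=np.array([e[1],-e[0]])
    D=W[...,:2]-pos; a=D@e; b=D@nn
    m=(np.abs(b)<.015)&(np.abs(a)<.075)&(Z>.098)&(Z<.135)&(np.abs(a)>.024)
    A,B,ZZ=a[m],b[m],Z[m]; print(n,m.sum(),"a range",A.min(),A.max())
    for lo in np.arange(-.07,.07,.01):
        k=(A>=lo)&(A<lo+.01)
        if k.sum()>2: print("  a %.3f n %d b mean %.4f [%.4f %.4f] z %.4f max %.4f"%(lo+.005,k.sum(),B[k].mean(),B[k].min(),B[k].max(),ZZ[k].mean(),ZZ[k].max()))
    # rail clips relative in same image
    m=(np.abs(a)<.06)&(np.abs(b)<.03)&(Z>.052)&(Z<.068)
    for s in(-1,1):
        k=m&(a*s>.03); 
        if k.sum()>5: print("  clip",s,k.sum(),"b range",b[k].min(),b[k].max(),"a mean",a[k].mean())
E
```

```text
scene 164 a range -0.06083942216816309 0.059678329396390145
  a -0.055 n 22 b mean 0.0043 [-0.0012 0.0076] z 0.1152 max 0.1192
  a -0.045 n 20 b mean 0.0052 [-0.0013 0.0095] z 0.1153 max 0.1195
  a -0.035 n 18 b mean 0.0057 [0.0028 0.0081] z 0.1144 max 0.1188
  a -0.025 n 9 b mean 0.0052 [0.0033 0.0084] z 0.1154 max 0.1181
  a 0.025 n 14 b mean 0.0044 [-0.0019 0.0078] z 0.1153 max 0.1183
  a 0.035 n 23 b mean 0.0045 [-0.0011 0.0095] z 0.1159 max 0.1199
  a 0.045 n 22 b mean 0.0044 [-0.0012 0.0084] z 0.1160 max 0.1204
  a 0.055 n 34 b mean 0.0032 [-0.0043 0.0097] z 0.1147 max 0.1204
  clip -1 54 b range -0.0170210686582748 0.026216317408201 a mean -0.04388656211112238
  clip 1 52 b range -0.016820520009163058 0.027401081841664905 a mean 0.03811793866277354
top 112 a range 0.024273348939594725 0.06170597039536751
  a 0.025 n 17 b mean -0.0024 [-0.0073 0.0036] z 0.1152 max 0.1186
  a 0.035 n 28 b mean -0.0021 [-0.0074 0.0045] z 0.1153 max 0.1182
  a 0.045 n 26 b mean -0.0017 [-0.0070 0.0047] z 0.1153 max 0.1194
  a 0.055 n 31 b mean -0.0021 [-0.0075 0.0044] z 0.1152 max 0.1182
  a 0.065 n 10 b mean -0.0014 [-0.0068 0.0036] z 0.1114 max 0.1174
  clip 1 54 b range -0.02010334591829033 0.022749628570546417 a mean 0.04052096836785314
```

{"api": "carry_out", "payload": {
  "rows": [
    {"tx": 0.3, "ty": -0.1, "tz": -1, "wx": -0.002, "wy": -0.004, "wz": 0, "gripper": 0.0},
    {"tx": 0.3, "ty": -0.1, "tz": -2.5, "wx": -0.002, "wy": -0.004, "wz": 0, "gripper": 0.0},
    {"tx": 0.3, "ty": -0.1, "tz": -3.8, "wx": -0.002, "wy": -0.004, "wz": 0, "gripper": 0.0},
    {"tx": 0.3, "ty": -0.1, "tz": -4.5, "wx": -0.002, "wy": -0.004, "wz": 0, "gripper": 0.0},
    {"tx": 0.3, "ty": -0.1, "tz": -4.5, "wx": -0.002, "wy": -0.004, "wz": 0, "gripper": 0.0},
    {"tx": 0.3, "ty": -0.1, "tz": -4.5, "wx": -0.002, "wy": -0.004, "wz": 0, "gripper": 0.0}
  ]
}}

```text
t: 15.55
position: [0.6267, -0.2406, 0.0769]
ee_rot: [-0.163, 1.564, 0.163]
ft_force: [0.4, -0.9, 0.4]
opening: 0.012
```

```bash
python3 - <<'E'
from h import *
plan(.6266,-.2405,.052,11.8,True)
p,d=optics.grab_frame("scene")
cv2.imwrite(f"pics/s11.png",cv2.resize(np.ascontiguousarray(p[120:250,80:250,::-1]),None,fx=4.5,fy=4.5,interpolation=cv2.INTER_CUBIC))
E
```

```text
t 15.55 pos [ 0.6267 -0.2406  0.0769] jaw 11.87 tilt 0.03623851628142871 -> shift cm [-0.0139  0.0075 -2.485 ] turn [-0.0001  0.0006 -0.0013] rel radial 32.797672497901544 open 0.011969246793389633 q [-0.443   0.4426  1.4254  0.0004  1.273  -0.6503] F [ 0.4301 -0.8562  0.4127]
```

View pics/s11.png

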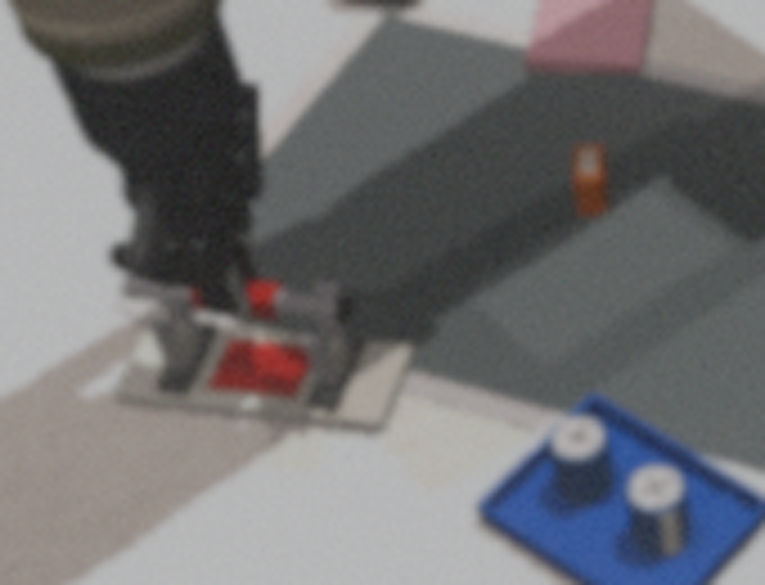

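{"api": "carry_out", "payload": {
  "rows": [
    {"tx": 0, "ty": 0, "tz": -0.5, "wx": 0, "wy": 0, "wz": 0, "gripper": 0.0},
    {"tx": 0, "ty": 0, "tz": -0.9, "wx": 0, "wy": 0, "wz": 0, "gripper": 0.0},
    {"tx": 0, "ty": 0, "tz": -1.2, "wx": 0, "wy": 0, "wz": 0, "gripper": 0.0},
    {"tx": 0, "ty": 0, "tz": -1.5, "wx": 0, "wy": 0, "wz": 0, "gripper": 0.0},
    {"tx": 0, "ty": 0, "tz": -1.7, "wx": 0, "wy": 0, "wz": 0, "gripper": 0.0},
    {"tx": 0, "ty": 0, "tz": -1.7, "wx": 0, "wy": 0, "wz": 0, "gripper": 0.0}
  ]
}}

```text
t: 16.2
position: [0.6272, -0.241, 0.0609]
ee_rot: [-0.163, 1.563, 0.162]
ft_force: [-1.0, -0.5, 2.3]
opening: 0.012
```

{"api": "carry_out", "payload": {
  "rows": [
    {"tx": 0, "ty": 0, "tz": -0.2, "wx": 0, "wy": 0, "wz": 0, "gripper": 0.0},
    {"tx": 0, "ty": 0, "tz": -0.4, "wx": 0, "wy": 0, "wz": 0, "gripper": 0.0},
    {"tx": 0, "ty": 0, "tz": -0.5, "wx": 0, "wy": 0, "wz": 0, "gripper": 0.0},
    {"tx": 0, "ty": 0, "tz": -0.5, "wx": 0, "wy": 0, "wz": 0, "gripper": 0.0}
  ]
}}

```text
t: 16.6
position: [0.6272, -0.2412, 0.0557]
ee_rot: [-0.163, 1.563, 0.162]
ft_force: [-0.6, -1.3, 1.3]
opening: 0.0122
```

{"api": "carry_out", "payload": {
  "rows": [
    {"tx": 0, "ty": 0, "tz": -0.15, "wx": 0, "wy": 0, "wz": 0, "gripper": 0.0},
    {"tx": 0, "ty": 0, "tz": -0.3, "wx": 0, "wy": 0, "wz": 0, "gripper": 0.0},
    {"tx": 0, "ty": 0, "tz": -0.4, "wx": 0, "wy": 0, "wz": 0, "gripper": 0.0},
    {"tx": 0, "ty": 0, "tz": -0.4, "wx": 0, "wy": 0, "wz": 0, "gripper": 0.0}
  ]
}}

```text
t: 17.0
position: [0.6271, -0.241, 0.0516]
ee_rot: [-0.163, 1.563, 0.162]
ft_force: [-1.2, 1.1, 1.5]
opening: 0.0114
```

```bash
python3 - <<'E'
from h import *
plan(.6266,-.2405,.0505,11.8,True)
p,d=optics.grab_frame("scene"); np.savez("scene3.npz",p=p,d=d)
cv2.imwrite(f"pics/s12.png",cv2.resize(np.ascontiguousarray(p[120:250,80:250,::-1]),None,fx=4.5,fy=4.5,interpolation=cv2.INTER_CUBIC))
E
```

```text
t 17.0 pos [ 0.6271 -0.241   0.0516] jaw 11.87 tilt 0.09201065700168261 -> shift cm [-0.0474  0.0463 -0.1097] turn [ 0.0007  0.0015 -0.0012] rel radial 32.797672497901544 open 0.011434666268594025 q [-0.4432  0.4712  1.4375  0.      1.2313 -0.6504] F [-1.165   1.1289  1.543 ]
```

View pics/s12.png

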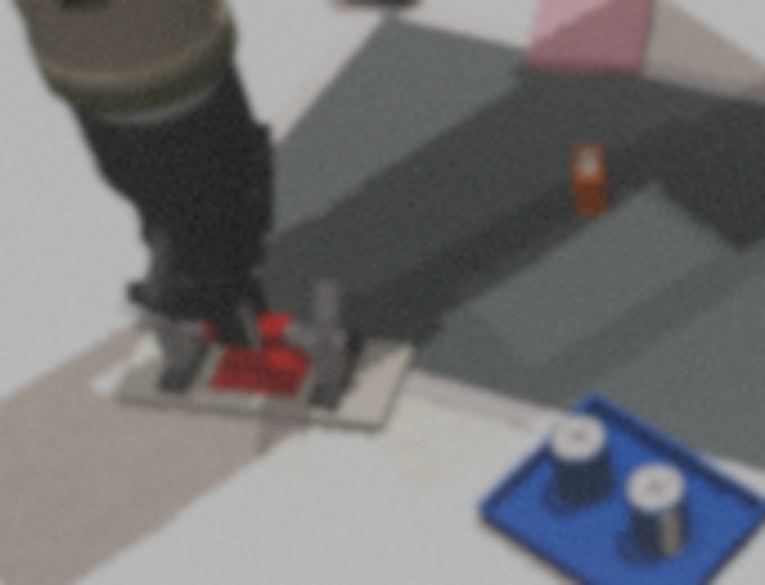

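{"api": "carry_out", "payload": {
  "rows": [
    {"tx": 0, "ty": 0, "tz": -0.1, "wx": 0, "wy": 0, "wz": 0, "gripper": 0.0},
    {"tx": 0, "ty": 0, "tz": -0.2, "wx": 0, "wy": 0, "wz": 0, "gripper": 0.0},
    {"tx": 0, "ty": 0, "tz": -0.2, "wx": 0, "wy": 0, "wz": 0, "gripper": 0.0}
  ]
}}

```text
t: 17.35
position: [0.6273, -0.241, 0.0514]
ee_rot: [-0.164, 1.563, 0.162]
ft_force: [-9.0, 3.1, 14.6]
opening: 0.0116
```

A hard stop at probe centre ≈ 42 mm with 14.6 N, so it is home. Release and check.

{"api": "carry_out", "payload": {
  "rows": [
    {"tx": 0, "ty": 0, "tz": 0, "wx": 0, "wy": 0, "wz": 0, "gripper": 0.4},
    {"tx": 0, "ty": 0, "tz": 0, "wx": 0, "wy": 0, "wz": 0, "gripper": 0.4},
    {"tx": 0, "ty": 0, "tz": 0, "wx": 0, "wy": 0, "wz": 0, "gripper": 0.4},
    {"tx": 0, "ty": 0, "tz": 1.5, "wx": 0, "wy": 0, "wz": 0, "gripper": 0.4},
    {"tx": 0, "ty": 0, "tz": 4, "wx": 0, "wy": 0, "wz": 0, "gripper": 0.4},
    {"tx": 0, "ty": 0, "tz": 8, "wx": 0, "wy": 0, "wz": 0, "gripper": 0.4},
    {"tx": 0, "ty": 0, "tz": 8, "wx": 0, "wy": 0, "wz": 0, "gripper": 0.4}
  ]
}}

```text
t: 18.05
position: [0.6312, -0.2427, 0.14]
ee_rot: [-0.168, 1.553, 0.157]
ft_force: [1.3, -1.3, 1.0]
opening: 0.0342
```

```bash
python3 - <<'E'
from h import *
plan(.438,-.1325,.10,113.1)
p,d=optics.grab_frame("scene"); np.savez("scene4.npz",p=p,d=d)
cv2.imwrite(f"pics/s13.png",cv2.resize(np.ascontiguousarray(p[120:250,80:250,::-1]),None,fx=4.5,fy=4.5,interpolation=cv2.INTER_CUBIC))
n="scene"; W=cloud(n,d); Z=W[...,2]
pos=np.array([.6266,-.2405]); e=np.array([np.cos(np.radians(101.8)),np.sin(np.radians(101.8))]); nn=np.array([e[1],-e[0]])
D=W[...,:2]-pos; a=D@e; b=D@nn
for lo in np.arange(-.065,.065,.01):
    k=(a>=lo)&(a<lo+.01)&(np.abs(b)<.012)&(Z>.033)&(Z<.07)
    if k.sum()>2: print("  a %.3f n %d b mean %.4f [%.4f %.4f] z %.4f max %.4f"%(lo+.005,k.sum(),b[k].mean(),b[k].min(),b[k].max(),Z[k].mean(),Z[k].max()))
E
```

```text
t 18.05 pos [ 0.6312 -0.2427  0.14  ] jaw 11.88 tilt 0.7753368492425196 -> shift cm [-19.3172  11.0246  -3.9994] turn [ 0.0132  0.0063 -1.375 ] rel radial -50.06883479040779 open 0.03415067056885328 q [-0.443   0.3838  1.38    0.0001  1.3643 -0.6504] F [ 1.3314 -1.2636  1.0274]
  a -0.060 n 10 b mean 0.0029 [-0.0046 0.0070] z 0.0466 max 0.0500
  a -0.050 n 23 b mean 0.0003 [-0.0103 0.0113] z 0.0479 max 0.0574
  a -0.040 n 50 b mean -0.0005 [-0.0118 0.0120] z 0.0476 max 0.0576
  a -0.030 n 20 b mean 0.0047 [-0.0022 0.0095] z 0.0461 max 0.0490
  a -0.020 n 28 b mean 0.0050 [-0.0041 0.0095] z 0.0460 max 0.0514
  a -0.010 n 29 b mean 0.0052 [-0.0033 0.0106] z 0.0459 max 0.0503
  a 0.000 n 35 b mean 0.0043 [-0.0043 0.0100] z 0.0465 max 0.0517
  a 0.010 n 32 b mean 0.0054 [-0.0036 0.0099] z 0.0461 max 0.0509
  a 0.020 n 28 b mean 0.0048 [-0.0051 0.0107] z 0.0466 max 0.0524
  a 0.030 n 17 b mean 0.0034 [-0.0042 0.0110] z 0.0464 max 0.0512
  a 0.040 n 52 b mean 0.0004 [-0.0118 0.0120] z 0.0483 max 0.0580
  a 0.050 n 32 b mean 0.0039 [-0.0094 0.0119] z 0.0464 max 0.0543
  a 0.060 n 13 b mean 0.0033 [-0.0026 0.0078] z 0.0455 max 0.0506
```

View pics/s13.png

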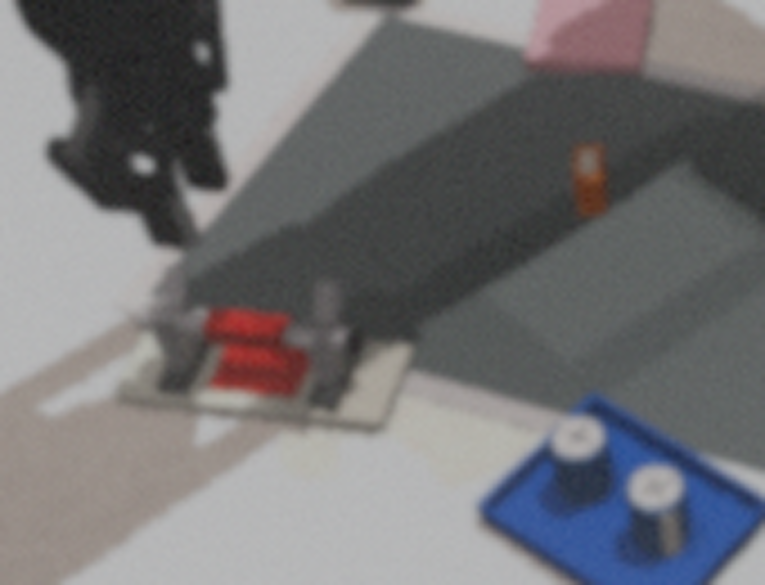

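The probe sits level in both clips. Now the relay.

{"api": "carry_out", "payload": {
  "rows": [
    {"tx": -19.3, "ty": 11, "tz": -4, "wx": 0.01, "wy": 0.01, "wz": -1.375, "gripper": 0.5},
    {"tx": -19.3, "ty": 11, "tz": -4, "wx": 0.01, "wy": 0.01, "wz": -1.375, "gripper": 0.5},
    {"tx": -19.3, "ty": 11, "tz": -4, "wx": 0.01, "wy": 0.01, "wz": -1.375, "gripper": 0.5},
    {"tx": -19.3, "ty": 11, "tz": -4, "wx": 0.01, "wy": 0.01, "wz": -1.375, "gripper": 0.5},
    {"tx": -19.3, "ty": 11, "tz": -4, "wx": 0.01, "wy": 0.01, "wz": -1.375, "gripper": 0.5},
    {"tx": -19.3, "ty": 11, "tz": -4, "wx": 0.01, "wy": 0.01, "wz": -1.375, "gripper": 0.5},
    {"tx": -19.3, "ty": 11, "tz": -4, "wx": 0.01, "wy": 0.01, "wz": -1.375, "gripper": 0.5},
    {"tx": -19.3, "ty": 11, "tz": -4, "wx": 0.01, "wy": 0.01, "wz": -1.375, "gripper": 0.5},
    {"tx": -19.3, "ty": 11, "tz": -4, "wx": 0.01, "wy": 0.01, "wz": -1.375, "gripper": 0.5},
    {"tx": -19.3, "ty": 11, "tz": -4, "wx": 0.01, "wy": 0.01, "wz": -1.375, "gripper": 0.5}
  ]
}}

```text
t: 19.1
position: [0.4367, -0.1321, 0.0969]
ee_rot: [0.91, 1.378, -0.911]
ft_force: [-0.4, -0.9, -0.9]
opening: 0.0428
```

```bash
python3 - <<'E'
from h import *
plan(.438,-.1325,.017,113.1)
E
```

```text
t 19.1 pos [ 0.4367 -0.1321  0.0969] jaw -67.09 tilt 0.30968215049599807 -> shift cm [ 0.1254 -0.0364 -7.9877] turn [-0.003  -0.0045  0.0033] rel radial -50.06883479040779 open 0.04275954316840234 q [-0.407  -0.1371  2.0289  0.001   1.2551  0.7636] F [-0.3789 -0.8529 -0.8792]
```

{"api": "carry_out", "payload": {
  "rows": [
    {"tx": 0.1, "ty": 0, "tz": -2.5, "wx": -0.002, "wy": -0.003, "wz": 0.003, "gripper": 0.5},
    {"tx": 0.1, "ty": 0, "tz": -5, "wx": -0.002, "wy": -0.003, "wz": 0.003, "gripper": 0.5},
    {"tx": 0.1, "ty": 0, "tz": -6.8, "wx": -0.002, "wy": -0.003, "wz": 0.003, "gripper": 0.5},
    {"tx": 0.1, "ty": 0, "tz": -7.5, "wx": -0.002, "wy": -0.003, "wz": 0.003, "gripper": 0.5},
    {"tx": 0.1, "ty": 0, "tz": -7.8, "wx": -0.002, "wy": -0.003, "wz": 0.003, "gripper": 0.5},
    {"tx": 0.1, "ty": 0, "tz": -7.8, "wx": -0.002, "wy": -0.003, "wz": 0.003, "gripper": 0.0},
    {"tx": 0.1, "ty": 0, "tz": -7.8, "wx": -0.002, "wy": -0.003, "wz": 0.003, "gripper": 0.0},
    {"tx": 0.1, "ty": 0, "tz": -7.8, "wx": -0.002, "wy": -0.003, "wz": 0.003, "gripper": 0.0},
    {"tx": 0.1, "ty": 0, "tz": -7.8, "wx": -0.002, "wy": -0.003, "wz": 0.003, "gripper": 0.0},
    {"tx": 0.1, "ty": 0, "tz": -7.8, "wx": -0.002, "wy": -0.003, "wz": 0.003, "gripper": 0.0}
  ]
}}

```text
t: 20.1
position: [0.4388, -0.1325, 0.02]
ee_rot: [0.908, 1.373, -0.907]
ft_force: [0.4, -0.3, 5.9]
opening: 0.0145
```

{"api": "carry_out", "payload": {
  "rows": [
    {"tx": 0, "ty": 0, "tz": 2.5, "wx": 0, "wy": 0, "wz": 0, "gripper": 0.0},
    {"tx": 0, "ty": 0, "tz": 6, "wx": 0, "wy": 0, "wz": 0, "gripper": 0.0},
    {"tx": 0, "ty": 0, "tz": 9, "wx": 0, "wy": 0, "wz": 0, "gripper": 0.0},
    {"tx": 0, "ty": 0, "tz": 9, "wx": 0, "wy": 0, "wz": 0, "gripper": 0.0}
  ]
}}

```text
t: 20.5
position: [0.4419, -0.1339, 0.1152]
ee_rot: [0.908, 1.364, -0.905]
ft_force: [0.8, 0.1, -0.7]
opening: 0.0145
```

```bash
python3 - <<'E'
from h import *
plan(.4425,.3785,.11,-20,True)
p,d=optics.grab_frame("scene")
plan(.4425,.3785,.11,-20,True)
cv2.imwrite("pics/s14.png",cv2.resize(np.ascontiguousarray(p[60:280,80:350,::-1]),None,fx=2.6,fy=2.6,interpolation=cv2.INTER_CUBIC))
E
```

```text
t 20.5 pos [ 0.4419 -0.1339  0.1152] jaw -66.9 tilt 0.5129606528088194 -> shift cm [ 0.0595 51.2374 -0.5159] turn [-0.0004  0.0092  0.8185] rel radial -60.54259544093056 open 0.014522576281563318 q [-0.4055 -0.1592  2.0128  0.0003  1.279   0.7619] F [ 0.8285  0.0834 -0.6571]
t 20.55 pos [ 0.4407 -0.1334  0.1128] jaw -66.9 tilt 0.3438095978509211 -> shift cm [ 0.1802 51.1859 -0.2811] turn [-0.0004  0.0062  0.8185] rel radial -60.54259544093056 open 0.01449907215581237 q [-0.4055 -0.1571  2.0155  0.0004  1.2772  0.762 ] F [-0.4549 -0.0447 -0.3202]
```

View pics/s14.png

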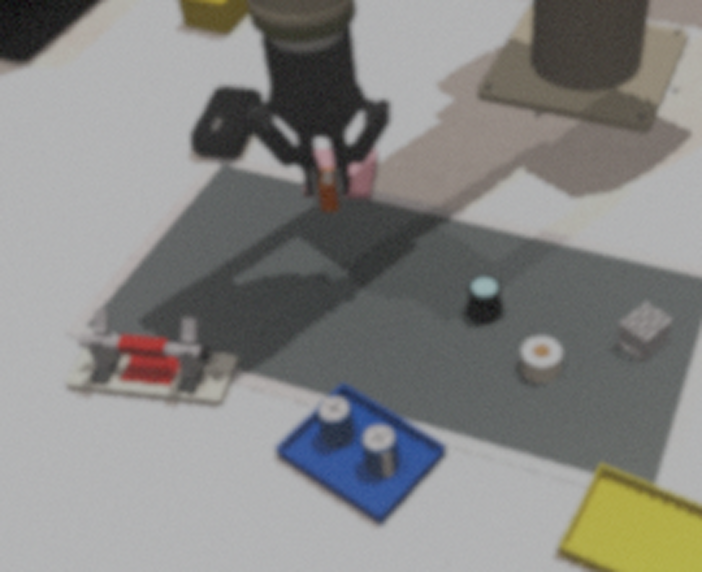

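{"api": "carry_out", "payload": {
  "rows": [
    {"tx": 0.2, "ty": 51.2, "tz": 0, "wx": 0, "wy": 0.006, "wz": 0.818, "gripper": 0.0},
    {"tx": 0.2, "ty": 51.2, "tz": 0, "wx": 0, "wy": 0.006, "wz": 0.818, "gripper": 0.0},
    {"tx": 0.2, "ty": 51.2, "tz": 0, "wx": 0, "wy": 0.006, "wz": 0.818, "gripper": 0.0},
    {"tx": 0.2, "ty": 51.2, "tz": 0, "wx": 0, "wy": 0.006, "wz": 0.818, "gripper": 0.0},
    {"tx": 0.2, "ty": 51.2, "tz": 0, "wx": 0, "wy": 0.006, "wz": 0.818, "gripper": 0.0},
    {"tx": 0.2, "ty": 51.2, "tz": 0, "wx": 0, "wy": 0.006, "wz": 0.818, "gripper": 0.0},
    {"tx": 0.2, "ty": 51.2, "tz": 0, "wx": 0, "wy": 0.006, "wz": 0.818, "gripper": 0.0},
    {"tx": 0.2, "ty": 51.2, "tz": 0, "wx": 0, "wy": 0.006, "wz": 0.818, "gripper": 0.0},
    {"tx": 0.2, "ty": 51.2, "tz": 0, "wx": 0, "wy": 0.006, "wz": 0.818, "gripper": 0.0},
    {"tx": 0.2, "ty": 51.2, "tz": 0, "wx": 0, "wy": 0.006, "wz": 0.818, "gripper": 0.0}
  ]
}}

```text
t: 21.55
position: [0.4414, 0.3691, 0.1111]
ee_rot: [0.273, 1.555, -0.275]
ft_force: [1.7, -0.6, 1.0]
opening: 0.0146
```

```bash
python3 - <<'E'
from h import *
plan(.4425,.3785,.08,-20,True)
E
```

```text
t 21.55 pos [0.4414 0.3691 0.1111] jaw -20.01 tilt 0.10235223207426948 -> shift cm [ 0.1074  0.9404 -3.1128] turn [ 0.0009 -0.0015  0.0001] rel radial -60.54259544093056 open 0.014588559725879573 q [0.6072 0.1661 1.6945 0.0002 1.2827 0.9563] F [ 1.6946 -0.575   1.0465]
```

{"api": "carry_out", "payload": {
  "rows": [
    {"tx": 0.1, "ty": 0.8, "tz": 0, "wx": 0, "wy": 0, "wz": 0, "gripper": 0.0},
    {"tx": 0.1, "ty": 0.8, "tz": -2.5, "wx": 0, "wy": 0, "wz": 0, "gripper": 0.0},
    {"tx": 0.1, "ty": 0.8, "tz": -5, "wx": 0, "wy": 0, "wz": 0, "gripper": 0.0},
    {"tx": 0.1, "ty": 0.8, "tz": -7, "wx": 0, "wy": 0, "wz": 0, "gripper": 0.0},
    {"tx": 0.1, "ty": 0.8, "tz": -7.8, "wx": 0, "wy": 0, "wz": 0, "gripper": 0.0},
    {"tx": 0.1, "ty": 0.8, "tz": -8.3, "wx": 0, "wy": 0, "wz": 0, "gripper": 0.0},
    {"tx": 0.1, "ty": 0.8, "tz": -8.5, "wx": 0, "wy": 0, "wz": 0, "gripper": 0.0},
    {"tx": 0.1, "ty": 0.8, "tz": -8.5, "wx": 0, "wy": 0, "wz": 0, "gripper": 0.0}
  ]
}}

```text
t: 22.35
position: [0.4429, 0.3772, 0.0268]
ee_rot: [0.274, 1.554, -0.275]
ft_force: [0.0, 0.3, -1.1]
opening: 0.0146
```

{"api": "carry_out", "payload": {
  "rows": [
    {"tx": 0, "ty": 0, "tz": -0.15, "wx": 0, "wy": 0, "wz": 0, "gripper": 0.0},
    {"tx": 0, "ty": 0, "tz": -0.35, "wx": 0, "wy": 0, "wz": 0, "gripper": 0.0},
    {"tx": 0, "ty": 0, "tz": -0.35, "wx": 0, "wy": 0, "wz": 0, "gripper": 0.0}
  ]
}}

```text
t: 22.65
position: [0.4431, 0.3773, 0.0235]
ee_rot: [0.274, 1.554, -0.274]
ft_force: [-0.2, -0.8, -1.2]
opening: 0.0147
```

{"api": "carry_out", "payload": {
  "rows": [
    {"tx": 0, "ty": 0, "tz": -0.1, "wx": 0, "wy": 0, "wz": 0, "gripper": 0.0},
    {"tx": 0, "ty": 0, "tz": -0.15, "wx": 0, "wy": 0, "wz": 0, "gripper": 0.0},
    {"tx": 0, "ty": 0, "tz": -0.15, "wx": 0, "wy": 0, "wz": 0, "gripper": 0.0}
  ]
}}

```text
t: 22.95
position: [0.4432, 0.3775, 0.0231]
ee_rot: [0.274, 1.554, -0.274]
ft_force: [-4.3, -2.3, 9.3]
opening: 0.0144
```

{"api": "carry_out", "payload": {
  "rows": [
    {"tx": 0, "ty": 0, "tz": 0, "wx": 0, "wy": 0, "wz": 0, "gripper": 0.35},
    {"tx": 0, "ty": 0, "tz": 0, "wx": 0, "wy": 0, "wz": 0, "gripper": 0.35},
    {"tx": 0, "ty": 0, "tz": 0, "wx": 0, "wy": 0, "wz": 0, "gripper": 0.35},
    {"tx": 0, "ty": 0, "tz": 2.5, "wx": 0, "wy": 0, "wz": 0, "gripper": 0.35},
    {"tx": 0, "ty": 0, "tz": 6, "wx": 0, "wy": 0, "wz": 0, "gripper": 0.6},
    {"tx": 0, "ty": 0, "tz": 8, "wx": 0, "wy": 0, "wz": 0, "gripper": 0.6},
    {"tx": 0, "ty": 0, "tz": 8, "wx": 0, "wy": 0, "wz": 0, "gripper": 0.6}
  ]
}}

```text
t: 23.65
position: [0.4455, 0.3791, 0.1072]
ee_rot: [0.278, 1.549, -0.27]
ft_force: [0.2, 0.5, 0.0]
opening: 0.0513
```

```bash
python3 - <<'E'
from h import *
plan(.433,.179,.10,64.4,True)
p,d=optics.grab_frame("scene"); np.savez("scene5.npz",p=p,d=d)
cv2.imwrite("pics/s15.png",cv2.resize(np.ascontiguousarray(p[60:280,230:500,::-1]),None,fx=2.6,fy=2.6,interpolation=cv2.INTER_CUBIC))
E
```

```text
t 23.65 pos [0.4455 0.3791 0.1072] jaw -20.02 tilt 0.3814563864008437 -> shift cm [ -1.2463 -20.0071  -0.7189] turn [-0.0072  0.0015  1.4733] rel radial 41.94004733608459 open 0.051268858337250284 q [0.6173 0.1872 1.6784 0.0001 1.2693 0.9666] F [0.237  0.4805 0.0249]
```

View pics/s15.png

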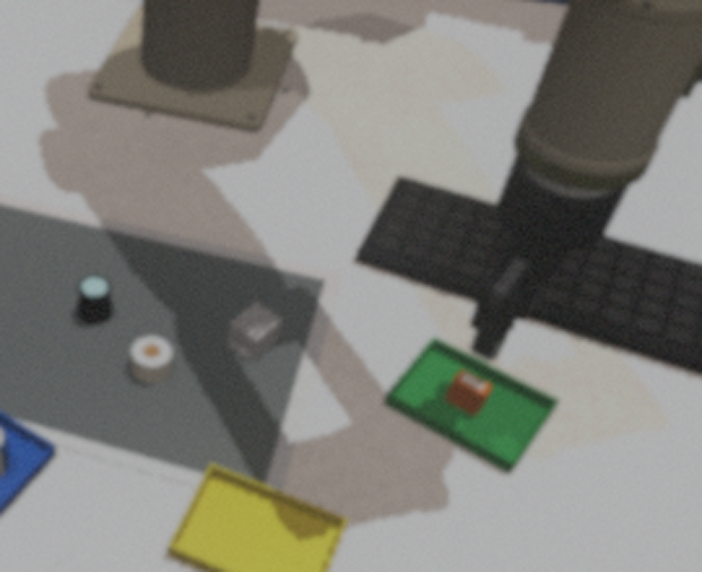

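The relay is upright in the green tray at (469,390). Now the heat sink.

{"api": "carry_out", "payload": {
  "rows": [
    {"tx": -1.2, "ty": -20, "tz": -0.7, "wx": -0.007, "wy": 0.002, "wz": 1.473, "gripper": 0.6},
    {"tx": -1.2, "ty": -20, "tz": -0.7, "wx": -0.007, "wy": 0.002, "wz": 1.473, "gripper": 0.6},
    {"tx": -1.2, "ty": -20, "tz": -0.7, "wx": -0.007, "wy": 0.002, "wz": 1.473, "gripper": 0.6},
    {"tx": -1.2, "ty": -20, "tz": -0.7, "wx": -0.007, "wy": 0.002, "wz": 1.473, "gripper": 0.6},
    {"tx": -1.2, "ty": -20, "tz": -0.7, "wx": -0.007, "wy": 0.002, "wz": 1.473, "gripper": 0.6},
    {"tx": -1.2, "ty": -20, "tz": -0.7, "wx": -0.007, "wy": 0.002, "wz": 1.473, "gripper": 0.6},
    {"tx": -1.2, "ty": -20, "tz": -0.7, "wx": -0.007, "wy": 0.002, "wz": 1.473, "gripper": 0.6},
    {"tx": -1.2, "ty": -20, "tz": -0.7, "wx": -0.007, "wy": 0.002, "wz": 1.473, "gripper": 0.6},
    {"tx": -1.2, "ty": -20, "tz": -0.7, "wx": -0.007, "wy": 0.002, "wz": 1.473, "gripper": 0.6},
    {"tx": -1.2, "ty": -20, "tz": -0.7, "wx": -0.007, "wy": 0.002, "wz": 1.473, "gripper": 0.6}
  ]
}}

```text
t: 24.7
position: [0.4312, 0.1779, 0.0961]
ee_rot: [-0.875, 1.392, 0.872]
ft_force: [0.3, 0.0, 0.3]
opening: 0.0515
```

```bash
python3 - <<'E'
from h import *
plan(.433,.179,.019,64.4,True)
E
```

```text
t 24.7 pos [0.4312 0.1779 0.0961] jaw 64.33 tilt 0.2283542124098405 -> shift cm [ 0.1764  0.1101 -7.7142] turn [ 0.0036 -0.0017  0.0012] rel radial 41.94004733608459 open 0.0515161802605114 q [ 0.2836 -0.1087  2.0045 -0.0031  1.2484 -0.8383] F [0.2924 0.0103 0.3047]
```

{"api": "carry_out", "payload": {
  "rows": [
    {"tx": 0.15, "ty": 0.1, "tz": -2.5, "wx": 0.003, "wy": -0.002, "wz": 0, "gripper": 0.6},
    {"tx": 0.15, "ty": 0.1, "tz": -5, "wx": 0.003, "wy": -0.002, "wz": 0, "gripper": 0.6},
    {"tx": 0.15, "ty": 0.1, "tz": -6.6, "wx": 0.003, "wy": -0.002, "wz": 0, "gripper": 0.6},
    {"tx": 0.15, "ty": 0.1, "tz": -7.3, "wx": 0.003, "wy": -0.002, "wz": 0, "gripper": 0.6},
    {"tx": 0.15, "ty": 0.1, "tz": -7.5, "wx": 0.003, "wy": -0.002, "wz": 0, "gripper": 0.6},
    {"tx": 0.15, "ty": 0.1, "tz": -7.5, "wx": 0.003, "wy": -0.002, "wz": 0, "gripper": 0.1},
    {"tx": 0.15, "ty": 0.1, "tz": -7.5, "wx": 0.003, "wy": -0.002, "wz": 0, "gripper": 0.1},
    {"tx": 0.15, "ty": 0.1, "tz": -7.5, "wx": 0.003, "wy": -0.002, "wz": 0, "gripper": 0.1},
    {"tx": 0.15, "ty": 0.1, "tz": -7.5, "wx": 0.003, "wy": -0.002, "wz": 0, "gripper": 0.1},
    {"tx": 0.15, "ty": 0.1, "tz": -7.5, "wx": 0.003, "wy": -0.002, "wz": 0, "gripper": 0.1}
  ]
}}

```text
t: 25.7
position: [0.4334, 0.1791, 0.0219]
ee_rot: [-0.874, 1.387, 0.872]
ft_force: [-0.4, 0.5, 5.1]
opening: 0.0287
```

{"api": "carry_out", "payload": {
  "rows": [
    {"tx": 0, "ty": 0, "tz": 2.5, "wx": 0, "wy": 0, "wz": 0, "gripper": 0.1},
    {"tx": 0, "ty": 0, "tz": 6, "wx": 0, "wy": 0, "wz": 0, "gripper": 0.1},
    {"tx": 0, "ty": 0, "tz": 8, "wx": 0, "wy": 0, "wz": 0, "gripper": 0.1},
    {"tx": 0, "ty": 0, "tz": 8, "wx": 0, "wy": 0, "wz": 0, "gripper": 0.1}
  ]
}}

```text
t: 26.1
position: [0.4359, 0.1798, 0.1056]
ee_rot: [-0.875, 1.381, 0.87]
ft_force: [0.6, 0.8, -0.7]
opening: 0.0291
```

```bash
python3 - <<'E'
from h import *
plan(.6415,.235,.10,83,True)
p,d=optics.grab_frame("scene")
plan(.6415,.235,.10,83,True)
cv2.imwrite("pics/s16.png",cv2.resize(np.ascontiguousarray(p[90:310,200:470,::-1]),None,fx=2.6,fy=2.6,interpolation=cv2.INTER_CUBIC))
E
```

```text
t 26.1 pos [0.4359 0.1798 0.1056] jaw 64.34 tilt 0.463283236775054 -> shift cm [20.5614  5.5164 -0.5565] turn [-0.0029  0.0076  0.3257] rel radial 62.88075669799231 open 0.02910192947763306 q [ 0.283  -0.1176  1.9941 -0.0007  1.257  -0.8397] F [ 0.6207  0.7535 -0.693 ]
t 26.15 pos [0.4347 0.1795 0.1035] jaw 64.33 tilt 0.3033680466787421 -> shift cm [20.6817  5.5522 -0.3491] turn [-0.0017  0.005   0.3258] rel radial 62.88075669799231 open 0.0289728657077047 q [ 0.283  -0.1157  1.9964 -0.0007  1.2556 -0.8397] F [ 0.2433  0.6254 -0.6981]
```

View pics/s16.png

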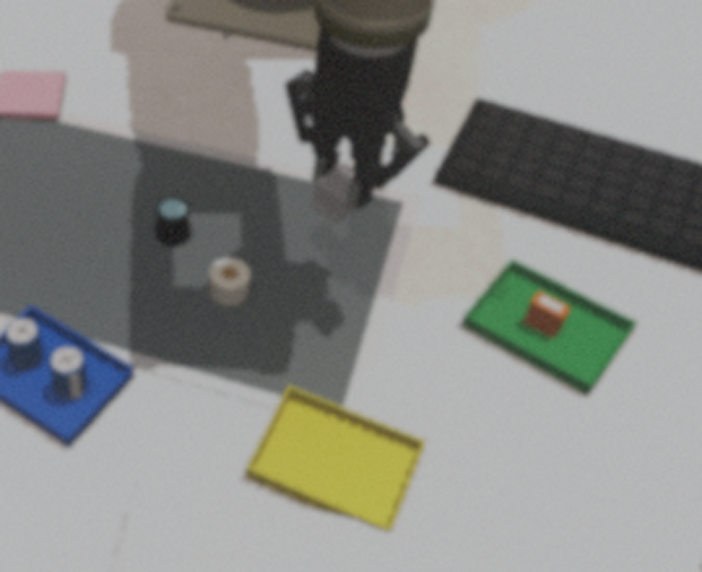

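{"api": "carry_out", "payload": {
  "rows": [
    {"tx": 20.7, "ty": 5.55, "tz": 0, "wx": -0.002, "wy": 0.005, "wz": 0.326, "gripper": 0.1},
    {"tx": 20.7, "ty": 5.55, "tz": 0, "wx": -0.002, "wy": 0.005, "wz": 0.326, "gripper": 0.1},
    {"tx": 20.7, "ty": 5.55, "tz": 0, "wx": -0.002, "wy": 0.005, "wz": 0.326, "gripper": 0.1},
    {"tx": 20.7, "ty": 5.55, "tz": 0, "wx": -0.002, "wy": 0.005, "wz": 0.326, "gripper": 0.1},
    {"tx": 20.7, "ty": 5.55, "tz": 0, "wx": -0.002, "wy": 0.005, "wz": 0.326, "gripper": 0.1},
    {"tx": 20.7, "ty": 5.55, "tz": 0, "wx": -0.002, "wy": 0.005, "wz": 0.326, "gripper": 0.1},
    {"tx": 20.7, "ty": 5.55, "tz": 0, "wx": -0.002, "wy": 0.005, "wz": 0.326, "gripper": 0.1}
  ]
}}

```text
t: 26.85
position: [0.6402, 0.2345, 0.1011]
ee_rot: [-1.118, 1.268, 1.121]
ft_force: [-1.1, -0.8, 0.4]
opening: 0.0285
```

```bash
python3 - <<'E'
from h import *
plan(.6415,.235,.0275,83,True)
E
```

```text
t 26.85 pos [0.6402 0.2345 0.1011] jaw 83.01 tilt 0.21007830688647033 -> shift cm [ 0.132   0.045  -7.3633] turn [ 0.0013 -0.0034 -0.0001] rel radial 62.88075669799231 open 0.028480867473424716 q [ 0.2762  0.4481  1.3712 -0.0003  1.3259 -1.1725] F [-1.1021 -0.7949  0.4255]
```

{"api": "carry_out", "payload": {
  "rows": [
    {"tx": 0.1, "ty": 0, "tz": -2.5, "wx": 0.001, "wy": -0.003, "wz": 0, "gripper": 0.1},
    {"tx": 0.1, "ty": 0, "tz": -5, "wx": 0.001, "wy": -0.003, "wz": 0, "gripper": 0.1},
    {"tx": 0.1, "ty": 0, "tz": -6.5, "wx": 0.001, "wy": -0.003, "wz": 0, "gripper": 0.1},
    {"tx": 0.1, "ty": 0, "tz": -7.1, "wx": 0.001, "wy": -0.003, "wz": 0, "gripper": 0.1},
    {"tx": 0.1, "ty": 0, "tz": -7.4, "wx": 0.001, "wy": -0.003, "wz": 0, "gripper": 0.1},
    {"tx": 0.1, "ty": 0, "tz": -7.4, "wx": 0.001, "wy": -0.003, "wz": 0, "gripper": 0.1}
  ]
}}

```text
t: 27.45
position: [0.6414, 0.2347, 0.0279]
ee_rot: [-1.119, 1.264, 1.119]
ft_force: [-0.2, 0.8, -0.6]
opening: 0.0285
```

{"api": "carry_out", "payload": {
  "rows": [
    {"tx": 0, "ty": 0, "tz": -0.15, "wx": 0, "wy": 0, "wz": 0, "gripper": 0.1},
    {"tx": 0, "ty": 0, "tz": -0.25, "wx": 0, "wy": 0, "wz": 0, "gripper": 0.1},
    {"tx": 0, "ty": 0, "tz": -0.25, "wx": 0, "wy": 0, "wz": 0, "gripper": 0.1}
  ]
}}

```text
t: 27.75
position: [0.6419, 0.2348, 0.0261]
ee_rot: [-1.119, 1.263, 1.118]
ft_force: [-0.1, -0.2, -0.9]
opening: 0.0287
```

{"api": "carry_out", "payload": {
  "rows": [
    {"tx": 0, "ty": 0, "tz": -0.1, "wx": 0, "wy": 0, "wz": 0, "gripper": 0.1},
    {"tx": 0, "ty": 0, "tz": -0.2, "wx": 0, "wy": 0, "wz": 0, "gripper": 0.1},
    {"tx": 0, "ty": 0, "tz": -0.2, "wx": 0, "wy": 0, "wz": 0, "gripper": 0.1}
  ]
}}

```text
t: 28.05
position: [0.6422, 0.2349, 0.025]
ee_rot: [-1.12, 1.262, 1.118]
ft_force: [-2.6, -0.7, 4.8]
opening: 0.0289
```

Contact. Release, raise and swing clear for a final look.

{"api": "carry_out", "payload": {
  "rows": [
    {"tx": 0, "ty": 0, "tz": 0, "wx": 0, "wy": 0, "wz": 0, "gripper": 0.5},
    {"tx": 0, "ty": 0, "tz": 0, "wx": 0, "wy": 0, "wz": 0, "gripper": 0.5},
    {"tx": 0, "ty": 0, "tz": 0, "wx": 0, "wy": 0, "wz": 0, "gripper": 0.5},
    {"tx": 0, "ty": 0, "tz": 2.5, "wx": 0, "wy": 0, "wz": 0, "gripper": 0.5},
    {"tx": 0, "ty": 0, "tz": 7, "wx": 0, "wy": 0, "wz": 0, "gripper": 0.5},
    {"tx": 0, "ty": 0, "tz": 12, "wx": 0, "wy": 0, "wz": 0, "gripper": 0.5},
    {"tx": 0, "ty": 0, "tz": 17, "wx": 0, "wy": 0, "wz": 0, "gripper": 0.5},
    {"tx": 0, "ty": 0, "tz": 20, "wx": 0, "wy": 0, "wz": 0, "gripper": 0.5}
  ]
}}

```text
t: 28.85
position: [0.6436, 0.2353, 0.2305]
ee_rot: [-1.121, 1.257, 1.115]
ft_force: [0.4, 0.8, 0.6]
opening: 0.0429
```

{"api": "carry_out", "payload": {
  "rows": [
    {"tx": -30, "ty": 32, "tz": 0, "wx": 0, "wy": 0, "wz": 0, "gripper": 0.5},
    {"tx": -30, "ty": 32, "tz": 0, "wx": 0, "wy": 0, "wz": 0, "gripper": 0.5},
    {"tx": -30, "ty": 32, "tz": 0, "wx": 0, "wy": 0, "wz": 0, "gripper": 0.5},
    {"tx": -30, "ty": 32, "tz": 0, "wx": 0, "wy": 0, "wz": 0, "gripper": 0.5},
    {"tx": -30, "ty": 32, "tz": 0, "wx": 0, "wy": 0, "wz": 0, "gripper": 0.5},
    {"tx": -30, "ty": 32, "tz": 0, "wx": 0, "wy": 0, "wz": 0, "gripper": 0.5},
    {"tx": -30, "ty": 32, "tz": 0, "wx": 0, "wy": 0, "wz": 0, "gripper": 0.5},
    {"tx": -30, "ty": 32, "tz": 0, "wx": 0, "wy": 0, "wz": 0, "gripper": 0.5},
    {"tx": -30, "ty": 32, "tz": 0, "wx": 0, "wy": 0, "wz": 0, "gripper": 0.5},
    {"tx": -30, "ty": 32, "tz": 0, "wx": 0, "wy": 0, "wz": 0, "gripper": 0.5}
  ]
}}

```text
t: 29.85
position: [0.3393, 0.5587, 0.2303]
ee_rot: [-1.123, 1.255, 1.12]
ft_force: [0.1, -1.3, -0.7]
opening: 0.0429
```

```bash
python3 - <<'E'
from h import *
for n in("scene","top"):
    p,d=optics.grab_frame(n); np.savez(f"{n}9.npz",p=p,d=d)
    cv2.imwrite(f"pics/{n}9.png",cv2.resize(p[:,:,::-1],(768,576),interpolation=cv2.INTER_CUBIC))
W=cloud("top",d); Z=W[...,2]
def fr(c,ang): a=np.radians(ang); return np.array(c),np.array([[np.cos(a),np.sin(a)],[-np.sin(a),np.cos(a)]])
for nm,c,yang,lo in(("blue",(.6428,-.0183),73.9,.02),("green",(.4425,.3785),70,.02),("yellow",(.6416,.235),83,.02),("rail",(.6257,-.2407),101.8,.03)):
    c,T=fr(c,yang-90); L=(W[...,:2]-c)@T.T; m=(np.abs(L[...,0])<.042)&(np.abs(L[...,1])<.065)&(Z>lo)
    k,l,st,_=cv2.connectedComponentsWithStats(m.astype(np.uint8))
    for i in range(1,k):
        if st[i,4]>15: q=l==i; top=q&(Z>np.percentile(Z[q],50)-.004); print(nm,"n",q.sum(),"local mean",L[q].mean(0)*1e3,"top mean",L[top].mean(0)*1e3,"z med/95",np.percentile(Z[q],[50,95])*1e3)
c,T=fr((.6257,-.2407),11.8); L=(W[...,:2]-c)@T.T
for y0 in np.arange(-.07,.07,.01):
    q=(L[...,1]>=y0)&(L[...,1]<y0+.01)&(np.abs(L[...,0])<.009)&(Z>.036)
    if q.sum()>2: print("y %.3f n %d x %.4f z med %.4f max %.4f"%(y0+.005,q.sum(),L[q][:,0].mean(),np.median(Z[q]),Z[q].max()))
m=(np.hypot(W[...,0]-.445,W[...,1]-.026)<.03)&(Z>.03); print("loupe",W[m].mean(0),m.sum())
print(r.state()["t"],r.state()["position"])
E
```

```text
blue n 158 local mean [-3.8325 22.9029] top mean [-2.3302 23.1123] z med/95 [41.5571 44.21  ]
blue n 159 local mean [ -4.723  -28.1375] top mean [ -3.1    -28.1979] z med/95 [41.6123 44.2518]
green n 106 local mean [ 0.5643 -3.9316] top mean [ 0.234  -3.0519] z med/95 [31.964  34.3633]
yellow n 241 local mean [-2.2797 -0.8753] top mean [-2.1217 -0.9536] z med/95 [31.7756 36.0645]
rail n 508 local mean [-0.0935  2.3273] top mean [0.2907 1.5332] z med/95 [47.652  60.8983]
y -0.055 n 21 x -0.0001 z med 0.0451 max 0.0497
y -0.045 n 31 x 0.0006 z med 0.0475 max 0.0533
y -0.035 n 35 x 0.0008 z med 0.0455 max 0.0525
y -0.025 n 21 x -0.0001 z med 0.0465 max 0.0508
y -0.015 n 34 x -0.0010 z med 0.0472 max 0.0509
y -0.005 n 28 x -0.0008 z med 0.0468 max 0.0503
y 0.005 n 30 x -0.0008 z med 0.0480 max 0.0501
y 0.015 n 32 x -0.0007 z med 0.0480 max 0.0501
y 0.025 n 26 x -0.0004 z med 0.0452 max 0.0509
y 0.035 n 29 x 0.0002 z med 0.0471 max 0.0519
y 0.045 n 38 x 0.0002 z med 0.0474 max 0.0525
y 0.055 n 27 x -0.0005 z med 0.0448 max 0.0476
y 0.065 n 5 x -0.0006 z med 0.0418 max 0.0448
loupe [0.4246 0.0339 0.8021] 979
29.95 [0.3429 0.5557 0.2302]
```

View pics/scene9.png

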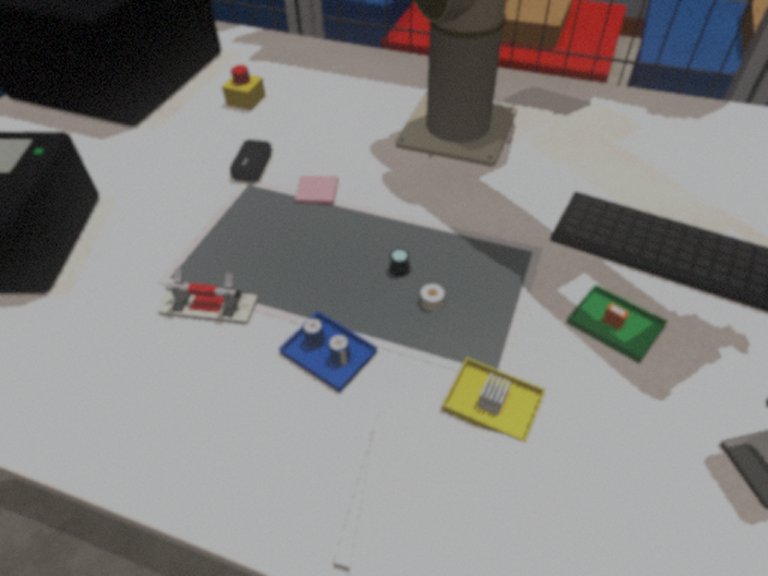

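View pics/top9.png

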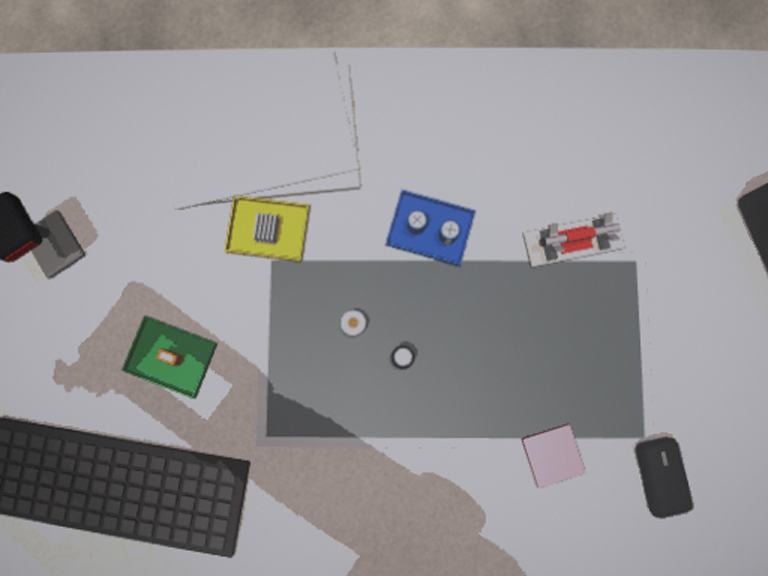

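Both views show everything in place: caps in the blue tray at top (417,221) and (450,232), relay at (168,357), heat sink at (267,228), and the probe lying in the clips at (577,238). The loupe is still at (403,357), as at the start. Handing in.

```bash
python3 - <<'E'
from h import *
print(job.hand_in())
print(r.state()["t"])
E
```

```text
the job is handed in; nothing more can be done
None
the job is handed in; nothing more can be done
```

The job is handed in at about 30 s of the 115 s allowed. All five parts are where the task asked, and the gripper is open and clear of everything.

I placed both capacitors, the relay and the heat sink upright in their trays, lowering each until I felt the floor (about 5–9 N) before letting go. I pressed the probe down along the rail until it hit a hard stop with its centre at about 42 mm, at 14.6 N.

Last checks, measured from the overhead camera:

| Part | Result | Limit |
|---|---|---|
| Capacitors | within 5 mm in tray x; +23 mm and −28 mm in tray y | 36 mm / 51 mm |
| Relay | within about 4 mm of tray centre | 36 mm / 51 mm |
| Heat sink | within about 3 mm of tray centre | 36 mm / 51 mm |
| Probe | within about 1 mm across, 2–3 mm along, level and parallel | 4 mm / 12 mm / 0.08 rad |

- **Camera disagreement:** the two cameras put the rail about 3 mm apart, mainly in x. I aimed the probe between the two, and it seated without noticeable sideways force.
- **Failed check:** my numeric check of the loupe position was spoiled by missing depth readings. I relied on the pictures instead, where it stands upright at the same pixel as at the start.

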